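# Open the sweet shop's till laptop for the day

## Task

Get the till ready: raise the half-shut screen of the counter laptop until it stands open at about 105 degrees from the keyboard, leaning back a little past upright. Then take the block of guava paste off the laptop's palm rest and lay it (do not drop it) on the free part of the wooden display board, flat and in line beside the other two blocks, and last tap the space bar to wake the laptop. Leave everything else on the counter where it is.

Things in the scene. Friction and masses are not known exactly. Their poses are not given: they have to be found in the camera images.
- laptop: aluminium laptop, 300 mm wide (its y), 208 mm deep (its x), base 16 mm thick; its rubber feet do not slip. Origin: centre of its underside; +x from its front edge to its hinge, +y to the user's left, z up. Palm rest: plain front strip, x = -104 to about -12 mm, 16 mm above the counter; black keys behind it. It stands left or right, the board on the other side
- screen (a joint): opening angle of the laptop's screen (lid) in rad: 0 shut flat on the keyboard, 1.571 upright, 1.833 is 105 degrees, end stop 2.35. The hinge is stiff: the screen stays at any angle where it is left, and takes about 3 to 6 N at its free edge to raise. Starts at 0.6 to 0.9
- screen_hinge (a point): middle of the hinge line, which runs along the laptop's y at x = 98 mm, 24 mm above the counter
- screen_edge (a point): middle of the free (top) edge of the screen, 202 mm from the hinge line, in mid-thickness; the screen is a plate 300 mm wide and 8 mm thick, its dark glass side facing the keyboard and the user
- space_bar (a joint): how far the space bar is pressed, m: 0 up, 0.003 fully down; it springs back by itself; about 3 N presses it fully
- space_bar_top (a point): centre of the top face of the space bar, the one long key (106 mm along the laptop's y, 16 mm along its x) in the middle of the key row nearest the user; 19.5 mm above the counter, at the laptop's origin in x and y
- block_center (a point): centre of the block of guava paste that lies on the palm rest: a wrapped reddish-brown bar with a paper band, 150 mm long (its x), 55 mm wide (its y), 35 mm high, about 0.38 kg, rigid; it starts lying along the laptop's width, partly below the half-shut screen
- board: wooden display board, fixed, 200 mm (its x) by 250 mm (its y), 14 mm thick; origin at the centre of its underside; two blocks like the first lie on its -y part, long sides along the board's x, with their centres at y = -85 and -24 mm
- free_spot (a point): centre of the board's free part, on the board's top face, at y = 66 mm from its centre (so a block laid here has about 35 mm of room to the next one)
- block_a: block like the first, on the board, the one at its -y edge; origin at the centre of its underside
- block_b: block like the first, on the board, beside the free part; origin at the centre of its underside
- card_reader: black card terminal, 165 x 78 mm, 40 mm high, lying on the counter beyond the laptop and the board; origin at the centre of its underside
- jar: jar of preserve, 74 mm wide, 110 mm high, standing beyond the laptop and the board; origin at the centre of its underside
Not all that is in view belongs to the job. What is shaped like the part that bears block_center but purple is not meant.

How it is judged:
By the outcome, as a careful person would: the job done as asked, in the order asked, and still so for the second after the job is handed in, with the robot touching nothing.
It also fails if it takes over 72 s, if anything falls off the work surface, if the arm or the gripper's body presses on something with over 40 N, if the wrist force passes 120 N, or if a joint passes its speed limit or range.

## Robot

A 6-joint arm with a two-finger parallel gripper is mounted at the origin on the work surface. World frame = base frame: x ahead of the robot, y to its left, z up, the work surface at z = 0. Lengths are in m, angles in rad, forces in N, time in s.
With the tool pointing down it reaches from about 0.4 to 0.825 m from the base axis. Payload 7 kg.
Tool frame: the origin (TCP) lies midway between the tips of the shut fingers; the grasp point (between the pads) lies 19 mm behind it; y points along the fingers, z is the direction in which the jaws open and shut, and the axes are right-handed (so a half turn about y gives the same grasp; the last joint's range is limited). The gripper opens to 88 mm and grips with 3 to 60 N. Pads are 19 mm wide; open, the fingers measure 130 mm over their backs; the gripper's body (78 mm by 193 mm) begins 47 mm behind the grasp point.
Start: joints at [1.505, 0.359, 0.012, 0, -1.224, -0.288], TCP at [0.234, 0.633, 0.227] pointing down, gripper open.
Joint ranges: [-3.07, 3.07], [-1.43, 2.12], [-1.02, 1.25], [-3.03, 1.67], [-3.05, -0], [-3.03, 3.03]. Speed limits (rad/s): [2.39, 2.39, 3.01, 3.14, 3.14, 3.14].

## Interface

Orientations are given as [roll, pitch, yaw] about the fixed x, y, z axes, in that order (R = Rz(yaw) Ry(pitch) Rx(roll)).
In Python, from station import arm gives the robot as it stands.
- The arm moves only by the tool move_arm, never from a script. Its argument "deltas" is a list of rows, each an object with "dp": the shift along the tool's x, y, z in mm, a list of three; "rotation": the turn, a rotation vector about the tool's x, y, z in degrees, a list of three. A call has 1 to 5 rows; each row shifts and turns the pose as measured when the row begins, along the tool's axes as they then stand; what a row does not reach is not made up. A row lasts 1/12 s, in which the tool goes at most 41.7 mm and 7.16 degrees, less where a joint would pass 70% of its speed; a pose out of reach is approached as far as the arm can. A call is refused whole if a number of a shift passes 41.7 or a number of a turn 7.16, either way. A call with a gripper value outside its range is refused whole. "jaw" is the closure in counts, from 0 (fully open) to 255 (shut), set as the call begins (left out, the last holds). The fingers move at their own pace and stop on an object; "squeeze" is the grip in N (left out, the last holds). Time passes only in rows, so rows that do not move let the fingers close. It gives the time, the measured TCP pose, the force and the opening at its end, in the units of the state.
- arm.get_state(): the state, without advancing time (a new reading comes with each control period).
- arm.grab_frame(name): name is "side" or "top" or "wrist"; returns a dict with "pixels" (480x640x3 uint8, red, green, blue), "z_map" (480x640 float32, m along the optical axis (not along the pixel's ray), 0 where there is no reading), "fx", "fy", "cx", "cy" (pixels), "cam_to_world" (4x4, takes a point from camera to world coordinates); the wrist camera has in their place "mount" (4x4, takes a point from camera to tool coordinates, whose origin is the TCP and whose axes are the tool frame's). Camera axes: x right, y down, z forward; pixel columns grow to the right and rows downward; lengths in m; the calibration is good to about 2 mm. The wrist camera is an equidistant fisheye: a pixel r from the principal point sees the ray r / f radians off the axis. A picture is of the moment at which its call begins: read the wrist's pose just before it.
- arm.job_done(): hands the job in, once; it reports no verdict.
The state is a dict: "t": time; "q": joint angles; "qd": joint speeds; "joint_efforts": joint torques, N m; "eef_pos": TCP position; "ee_rot": TCP orientation; "force": force on the tool from outside, world axes, zero at the start; "moment": the same for the moment, N m; "width": finger opening in m.
Only numpy, scipy, OpenCV 4.12 (cv2) and the standard library are available. Lean on these libraries where they do the work, as an engineer would, in place of code of your own. Each camera call takes 0.05 s, during which the arm holds its last target.

## Working session

There is one attempt and no reset: what is moved stays moved. The work goes in short steps, Python scripts to look and compute and a tool call to move; the robot and the scene stay as the last step left them, time stands still between calls to the robot, and variables do not carry over. Pictures are saved under pics/ and viewed, and the job is handed in when it is done.

Besides the shell and the picture viewer there is one more tool, called after "Call:" in YAML: its name, and indented under it one key for each argument. move_arm: Moves the arm, as the interface text tells. Its arguments: {"type":"object","properties":{"deltas":{"type":"array","items":{"type":"object","properties":{"dp":{"type":"array","items":{"type":"number"}},"rotation":{"type":"array","items":{"type":"number"}}}}},"jaw":{"type":"number"},"squeeze":{"type":"number"}},"required":["deltas"]}

```bash
ls; mkdir -p pics
python3 - <<'E'
from station import arm
import cv2,numpy as np
s=arm.get_state();print(s)
for n in("side","top","wrist"):
    f=arm.grab_frame(n)
    cv2.imwrite(f"pics/{n}0.png",f["pixels"][:,:,::-1]);np.save(f"pics/{n}0.npy",f["z_map"])
    print(n,f["fx"],f["fy"],f["cx"],f["cy"],f.get("cam_to_world",f.get("mount")))
    np.savez(f"pics/{n}0.npz",**f)
E
```

```text
pics
{'t': 0.0, 'q': array([ 1.50508066e+00,  3.59387917e-01,  1.10630510e-02, -3.48189695e-04,
       -1.22411149e+00, -2.88067092e-01]), 'qd': array([-5.17156778e-04,  6.18913717e-04, -9.40630963e-05,  1.81060866e-03,
       -7.90198834e-04,  1.49190885e-03]), 'joint_efforts': array([-2.83019544e-04, -5.82716095e+01,  2.93039292e+01,  6.99648678e+00,
        6.81288730e-03, -1.68359693e-04]), 'eef_pos': array([0.23373017, 0.63271664, 0.22562421]), 'ee_rot': array([-1.56913087e+00,  1.52143510e-04,  2.78769145e+00]), 'force': array([ 0.01577183,  0.4161974 , -0.61288381]), 'moment': array([-0.01266707,  0.01881913,  0.04223693]), 'width': 0.08769702617526169}
side 436.9567062001852 436.9567062001852 317.02708187266734 240.5173471470202 [[-0.87175842  0.39521019 -0.28956202  0.84088182]
 [ 0.48977012  0.68759508 -0.5360394   0.67129082]
 [-0.01274681 -0.60911568 -0.79297894  0.8869376 ]
 [ 0.          0.          0.          1.        ]]
top 493.0105054038827 493.0105054038827 312.67212365469055 246.50558680943686 [[ 0.02080777 -0.99473436  0.10035234  0.41789503]
 [-0.99970904 -0.02192614 -0.01005426  0.09546414]
 [ 0.01220166 -0.10011394 -0.99490116  1.08928435]
 [ 0.          0.          0.          1.        ]]
wrist 371.64829954431775 371.64829954431775 317.6287655424664 238.68851371821543 [[ 1.31998251e-04  9.52210659e-01  3.05442047e-01 -8.22678348e-02]
 [-7.03419793e-04 -3.05441885e-01  9.52210460e-01 -1.57487554e-01]
 [ 9.99999744e-01 -3.40544096e-04  6.29486030e-04 -1.25706415e-03]
 [ 0.00000000e+00  0.00000000e+00  0.00000000e+00  1.00000000e+00]]
```

View pics/top0.png

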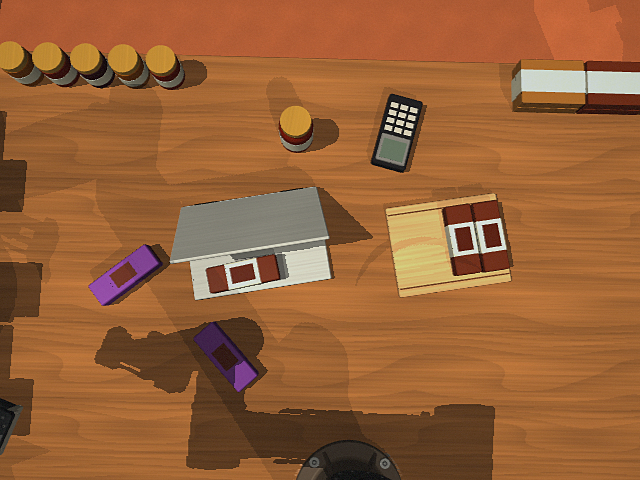

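View pics/side0.png

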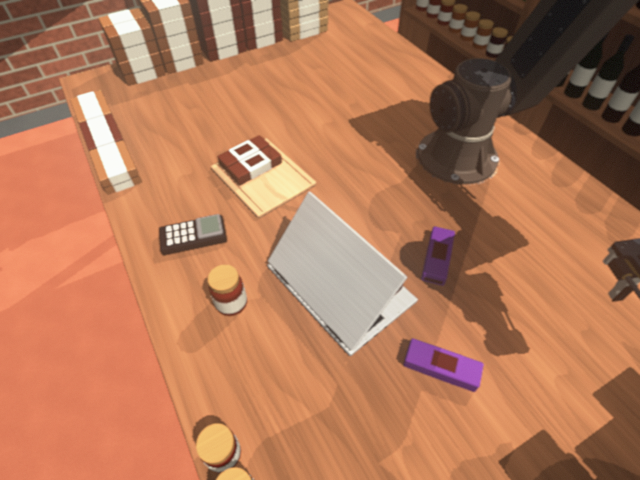

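View pics/wrist0.png

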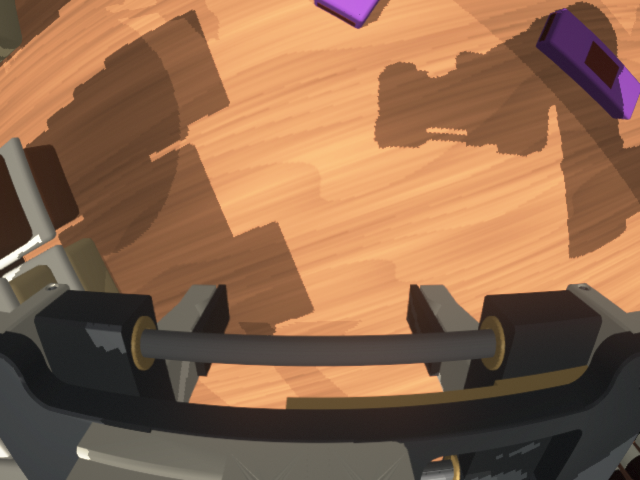

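```bash
cat > h.py <<'E'
import numpy as np,cv2
def cloud(f):
    z=f["z_map"].astype(float);v,u=np.mgrid[0:480,0:640]
    P=np.stack([(u-f["cx"])/f["fx"]*z,(v-f["cy"])/f["fy"]*z,z],-1)
    T=np.array(f["cam_to_world"]);return P@T[:3,:3].T+T[:3,3]
def ray(f,u,v,h):
    T=np.array(f["cam_to_world"]);d=T[:3,:3]@np.array([(u-f["cx"])/f["fx"],(v-f["cy"])/f["fy"],1.])
    o=T[:3,3];return o+d*(h-o[2])/d[2]
E
python3 - <<'E'
from h import *
np.set_printoptions(precision=4,suppress=True)
f=dict(np.load("pics/top0.npz"));W=cloud(f);im=f["pixels"].astype(int)
hsv=cv2.cvtColor(f["pixels"],cv2.COLOR_RGB2HSV)
for p in [(300,350),(250,150),(250,220),(250,200),(240,245),(242,272),(320,265),(420,250),(463,239),(490,237),(296,116),(400,130),(240,255)]:
    print(p,im[p[1],p[0]],hsv[p[1],p[0]],W[p[1],p[0]])
E
```

```text
(300, 350) [140  88  46] [ 13 171 140] [0.3011 0.1073 0.0006]
(250, 150) [192 122  61] [ 14 174 192] [0.7434 0.2305 0.0021]
(250, 220) [128 124 115] [ 21  26 128] [0.5683 0.2131 0.1033]
(250, 200) [128 126 116] [ 25  24 128] [0.6209 0.2217 0.0434]
(240, 245) [130 129 117] [ 28  25 130] [0.511  0.2229 0.165 ]
(242, 272) [101  46  30] [  7 179 101] [0.4655 0.2325 0.0503]
(320, 265) [208 205 188] [ 26  25 208] [0.4862 0.0677 0.0119]
(420, 250) [213 188 115] [ 22 117 213] [ 0.5239 -0.1514  0.0136]
(463, 239) [96 41 27] [  6 183  96] [ 0.5458 -0.2347  0.0504]
(490, 237) [93 36 27] [  4 181  93] [ 0.5518 -0.2939  0.0468]
(296, 116) [203 145  55] [ 18 186 203] [0.7861 0.1254 0.1064]
(400, 130) [220 210 186] [ 21  39 220] [ 0.7885 -0.1034  0.0303]
(240, 255) [100  98  89] [ 25  28 100] [0.5039 0.2424 0.0179]
```

```bash
cat > m0.py <<'E'
from h import *
np.set_printoptions(precision=4,suppress=True)
f=dict(np.load("pics/top0.npz"));W=cloud(f)
hsv=cv2.cvtColor(f["pixels"],cv2.COLOR_RGB2HSV)
roi=np.zeros((480,640),np.uint8);roi[180:305,165:340]=1
def big(m):
    n,l,st,c=cv2.connectedComponentsWithStats(m.astype(np.uint8));i=1+np.argmax(st[1:,4]);return l==i
lid=big((hsv[...,1]<50)&(hsv[...,2]>110)&(hsv[...,2]<150)&(roi>0)&(W[...,2]>.02))
e=cv2.erode(lid.astype(np.uint8),np.ones((7,7)))>0
P=W[e];c=P.mean(0);n=np.linalg.svd(P-c)[2][2] if len(P)<8000 else np.linalg.svd((P-c)[::3])[2][2]
n*=np.sign(n[2]);print("lid n",n,"angle",np.arccos(n[2]),"c",c,lid.sum())
cs=cv2.findContours(lid.astype(np.uint8),0,2)[0];cn=max(cs,key=cv2.contourArea)
q=cv2.approxPolyDP(cn,6,True)[:,0];print(q)
T=f["cam_to_world"]
for u,v in q:
    d=T[:3,:3]@np.array([(u-f["cx"])/f["fx"],(v-f["cy"])/f["fy"],1.]);o=T[:3,3]
    print((u,v),o+d*((c-o)@n)/(d@n))
pr=big((hsv[...,1]<60)&(hsv[...,2]>165)&(roi>0)) 
pr=(hsv[...,1]<60)&(hsv[...,2]>165)&(roi>0)
ys,xs=np.where(pr);r=cv2.minAreaRect(np.stack([xs,ys],1).astype(np.float32));print(r)
for u,v in [(196,299),(333,277)]:print("front",ray(f,u,v,.016))
for nm,m,h in[("board",(hsv[...,0]>18)&(hsv[...,0]<26)&(hsv[...,1]>80)&(hsv[...,2]>140),.014)]:
    m[:, :380]=0;m[:,520:]=0;m[:185]=0;m[305:]=0
    cs=cv2.findContours(m.astype(np.uint8),0,2)[0];cn=max(cs,key=cv2.contourArea);print(nm,cv2.approxPolyDP(cn,5,True)[:,0].tolist())
red=(hsv[...,1]>160)&((hsv[...,0]<9))&(hsv[...,2]<130)
for (x0,x1) in[(200,290),(440,515)]:
    m=red.copy();m[:,:x0]=0;m[:,x1:]=0;m[:190]=0;m[305:]=0
    for cn in cv2.findContours(m.astype(np.uint8),0,2)[0]:
        if cv2.contourArea(cn)>60:print("red",cv2.approxPolyDP(cn,3,True)[:,0].tolist())
E
python3 m0.py
python3 - <<'E'
import cv2
a=cv2.imread('pics/top0.png')
cv2.imwrite('pics/t1.png',cv2.resize(a[180:310,160:345],None,fx=4.3,fy=4.3,interpolation=2))
cv2.imwrite('pics/t2.png',cv2.resize(a[180:310,375:525],None,fx=4.3,fy=4.3,interpolation=2))
E
```

```text
lid n [0.9237 0.1807 0.3379] angle 1.2260970440967802 c [0.5618 0.2148 0.1141] 7464
[[315 187]
 [181 208]
 [170 260]
 [327 235]]
(np.int32(315), np.int32(187)) [ 0.7134  0.0792 -0.2278]
(np.int32(181), np.int32(208)) [ 0.6527  0.4475 -0.2587]
(np.int32(170), np.int32(260)) [0.4699 0.3113 0.3138]
(np.int32(327), np.int32(235)) [0.5134 0.0658 0.3261]
((248.19647216796875, 243.7774658203125), (93.43914794921875, 160.11622619628906), 81.25383758544922)
front [0.4067 0.3341 0.016 ]
front [0.4605 0.039  0.016 ]
board [[437, 210], [387, 216], [390, 227], [413, 225], [389, 229], [392, 244], [421, 235], [437, 238], [393, 252], [421, 254], [394, 259], [395, 265], [449, 259], [439, 253], [447, 244], [426, 244], [446, 240]]
red [[223, 265], [206, 270], [211, 292], [227, 290]]
red [[252, 265], [230, 268], [233, 282], [254, 278]]
red [[274, 255], [257, 258], [262, 282], [279, 278]]
red [[506, 250], [480, 257], [452, 257], [456, 271], [453, 273], [507, 268]]
red [[469, 227], [455, 229], [459, 250], [473, 248]]
red [[496, 223], [483, 225], [487, 247], [501, 245]]
red [[496, 201], [445, 207], [445, 225], [499, 217]]
```

View pics/t1.png

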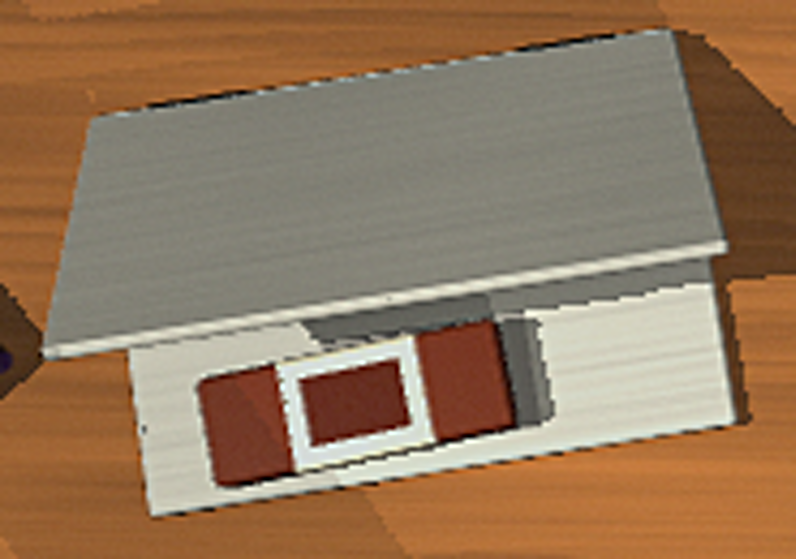

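View pics/t2.png

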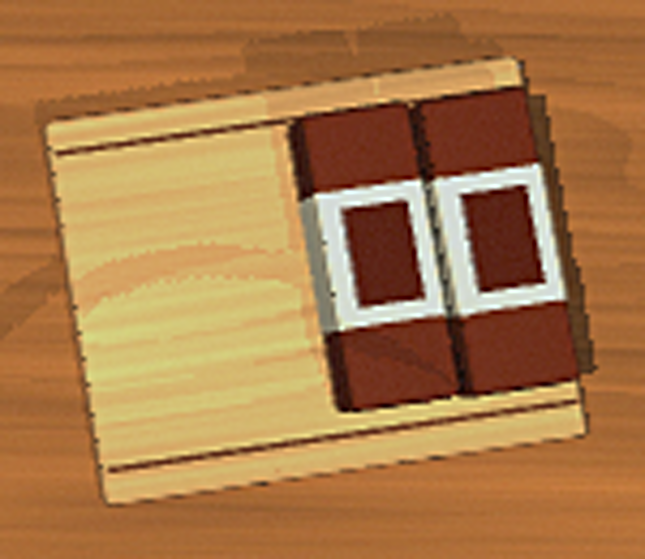

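Run:
```python
from h import *
from scipy.optimize import brentq
np.set_printoptions(precision=4,suppress=True)
f=dict(np.load("pics/top0.npz"));W=cloud(f)
c1=lambda x,y:(160+x/4.3-.4,180+y/4.3-.4)
c2=lambda x,y:(375+x/4.3-.4,180+y/4.3-.4)
a=ray(f,*c1(150,515),.016);b=ray(f,*c1(737,422),.016)
y=(a-b);print(np.linalg.norm(y));y/=np.linalg.norm(y);x=np.array([y[1],-y[0],0]);
O=(a+b)/2+.104*x;O[2]=0;print("yaw",np.degrees(np.arctan2(x[1],x[0])),"O",O)
H=O+.098*x+[0,0,.024];print("H",H)
# lid outer top edge corners
for px in[c1(45,349),c1(724,242)]:
    T=f["cam_to_world"];d=T[:3,:3]@np.array([(px[0]-f["cx"])/f["fx"],(px[1]-f["cy"])/f["fy"],1.]);o=T[:3,3]
    def g(s):
        p=o+d*s-H;return np.hypot(p@x,p[2])-.202
    for s in brentq(g,.80,1.0),:
        p=o+d*s;print("edge",p,(p-H)@y,"th",np.arctan2(p[2]-H[2],-(p-H)@x))
print("depth lid angle",[np.arctan2(W[v,u,2]-.024,-(W[v,u]-H)@x) for u,v in[(250,220),(240,245),(250,235),(250,230)]])
q=[ray(f,*c1(*p),.051) for p in[(197,383),(500,320),(517,425),(218,487)]]
print("block",np.mean(q,0),[np.linalg.norm(q[i]-q[(i+1)%4]) for i in range(4)],[( (p-O)@x,(p-O)@y) for p in q])
q=[ray(f,*c2(*p),.014) for p in[(45,122),(520,60),(587,432),(105,503)]]
bx=(q[0]-q[3]+q[1]-q[2]);bx/=np.linalg.norm(bx);by=np.array([-bx[1],bx[0],0]);C=np.mean(q,0)
print("board",C,np.degrees(np.arctan2(bx[1],bx[0])),[np.linalg.norm(q[i]-q[(i+1)%4]) for i in range(4)],"free",C+.066*by)
```

```text
0.2986748991306143
yaw 10.198806098569525 O [0.5347 0.2087 0.    ]
H [0.6311 0.2261 0.024 ]
edge [0.4775 0.3486 0.179 ] 0.14779808575925218 th 0.8748517419305037
edge [0.5302 0.0582 0.1794] -0.1473289416728684 th 0.8775085251683332
depth lid angle [np.float64(0.8909055595097414), np.float64(0.8703769002099042), np.float64(0.8870232931710466), np.float64(0.8745053996047412)]
block [0.4625 0.2303 0.051 ] [np.float64(0.1509690630418437), np.float64(0.05221159384699291), np.float64(0.14824164952600333), np.float64(0.05185222394063012)] [(np.float64(-0.044998335208149914), np.float64(0.11035599249928574)), (np.float64(-0.037455365748492474), np.float64(-0.04042451554954282)), (np.float64(-0.08966438400614588), np.float64(-0.04094311425312955)), (np.float64(-0.09675005283680167), np.float64(0.10712909769567831))]
board [ 0.5382 -0.2126  0.014 ] 9.215533373777651 [np.float64(0.24909100844035778), np.float64(0.19415421251628986), np.float64(0.24904461415006976), np.float64(0.1970666535926863)] free [ 0.5276 -0.1474  0.014 ]
```

```bash
cat > plan.py <<'E'
import sys
from h import *
from station import arm
from scipy.spatial.transform import Rotation as R
# usage: plan.py x y z yawdeg [maxmm]  (tool down: roll -90, pitch tilt)
x,y,z,yaw=map(float,sys.argv[1:5]);mm=float(sys.argv[5]) if len(sys.argv)>5 else 41
tilt=float(sys.argv[6]) if len(sys.argv)>6 else 0
s=arm.get_state();p=np.array(s["eef_pos"]);r=R.from_euler("xyz",s["ee_rot"])
t=R.from_euler("xyz",[-90,0,yaw],degrees=True)*R.from_euler("z",tilt,degrees=True)
rv=(r.inv()*t).as_rotvec(degrees=True);d=np.array([x,y,z])-p
n=max(int(np.ceil(np.linalg.norm(d)*1000/mm)),int(np.ceil(np.abs(rv).max()/7.1)),1)
print("t",s["t"],"pos",p.round(4),"rpy",np.degrees(s["ee_rot"]).round(1),"q",s["q"].round(2),"F",s["force"].round(1),"w",round(s["width"],4))
for i in range(n):
    dp=r.inv().apply(d/n)*1000;r=r*R.from_rotvec(rv/n,degrees=True)
    print(i,dp.round(1),(rv/n).round(2))
E
python3 plan.py .4638 .196 .2256 190.2
```

```text
t 0.15 pos [0.2338 0.6328 0.2258] rpy [-89.9   0.  159.7] q [ 1.51  0.36  0.01 -0.   -1.22 -0.29] F [ 1.  -0.8  0.1] w 0.0875
0 [-28.2   0.1  25.4] [-0.01 -2.34  0.  ]
1 [-27.2   0.1  26.5] [-0.01 -2.34  0.  ]
2 [-26.1   0.   27.6] [-0.01 -2.34  0.  ]
3 [-24.9   0.   28.7] [-0.01 -2.34  0.  ]
4 [-23.7   0.   29.6] [-0.01 -2.34  0.  ]
5 [-22.5   0.   30.6] [-0.01 -2.34  0.  ]
6 [-21.2   0.   31.5] [-0.01 -2.34  0.  ]
7 [-19.9   0.   32.3] [-0.01 -2.34  0.  ]
8 [-18.6   0.   33.1] [-0.01 -2.34  0.  ]
9 [-17.2   0.   33.9] [-0.01 -2.34  0.  ]
10 [-15.8   0.   34.5] [-0.01 -2.34  0.  ]
11 [-14.4   0.   35.1] [-0.01 -2.34  0.  ]
12 [-12.9   0.   35.7] [-0.01 -2.34  0.  ]
```

Call:
move_arm:
  deltas:
    - {"dp": [-28,0,25],"rotation": [0,-2.4,0]}
    - {"dp": [-27,0,26],"rotation": [0,-2.4,0]}
    - {"dp": [-26,0,27],"rotation": [0,-2.4,0]}
    - {"dp": [-25,0,28],"rotation": [0,-2.4,0]}
    - {"dp": [-24,0,29],"rotation": [0,-2.4,0]}
  jaw: 255

```text
t: 0.57
eef_pos: [0.3224, 0.467, 0.2214]
ee_rot: [-1.564, -0.001, 3.012]
force: [0.1, 0.4, 0.1]
width: 0.0597
```

Call:
move_arm:
  deltas:
    - {"dp": [-22,0,30],"rotation": [0,-2.4,0]}
    - {"dp": [-21,0,31],"rotation": [0,-2.4,0]}
    - {"dp": [-20,0,32],"rotation": [0,-2.4,0]}
    - {"dp": [-19,0,33],"rotation": [0,-2.4,0]}
    - {"dp": [-17,0,34],"rotation": [0,-2.4,0]}

```text
t: 0.98
eef_pos: [0.4169, 0.2936, 0.2219]
ee_rot: [-1.564, -0.003, -3.048]
force: [1.2, 1.0, -0.5]
width: 0.0266
```

```bash
python3 plan.py .4638 .196 .19 190.2
```

```text
t 0.9833 pos [0.4169 0.2936 0.2219] rpy [ -89.6   -0.2 -174.7] q [ 1.    0.09 -0.35  0.   -1.14  0.66] F [ 1.2  1.  -0.5] w 0.0266
0 [-12.6  10.8  33.8] [-0.12 -1.62  0.06]
1 [-11.6  10.7  34.2] [-0.12 -1.62  0.06]
2 [-10.6  10.7  34.5] [-0.12 -1.62  0.06]
```

Call:
move_arm:
  deltas:
    - {"dp": [-13,10,34],"rotation": [0,-1.6,0]}
    - {"dp": [-12,11,34],"rotation": [0,-1.6,0]}
    - {"dp": [-11,11,34],"rotation": [0,-1.6,0]}
    - {"dp": [0,20,0],"rotation": [0,0,0]}
    - {"dp": [0,18,0],"rotation": [0,0,0]}

```text
t: 1.4
eef_pos: [0.4706, 0.1862, 0.1547]
ee_rot: [-1.569, 0.005, -2.963]
force: [1.1, 0.2, -0.5]
width: 0.0004
```

```bash
python3 plan.py .4638 .196 .15 190.2
cat > snap.py <<'E'
import sys
from h import *
from station import arm
tag=sys.argv[1]
for n in sys.argv[2:]:
    s=arm.get_state();f=arm.grab_frame(n);np.savez(f"pics/{n}{tag}.npz",**f,eef=s["eef_pos"],rot=s["ee_rot"])
    cv2.imwrite(f"pics/{n}{tag}.png",f["pixels"][:,:,::-1])
E
python3 snap.py 1 side top
```

```text
t 1.4 pos [0.4706 0.1862 0.1547] rpy [ -89.9    0.3 -169.8] q [ 0.77  0.14 -0.46  0.01 -0.97  0.98] F [ 1.1  0.2 -0.5] w 0.0004
0 [  4.9   4.6 -10.9] [-0.11  0.05 -0.27]
```

View pics/side1.png

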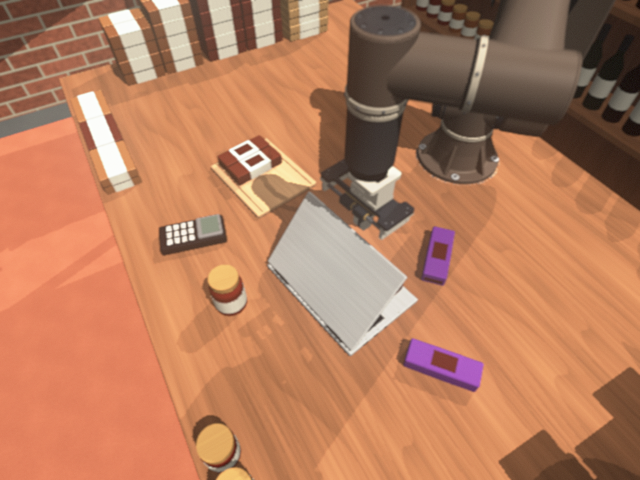

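View pics/top1.png

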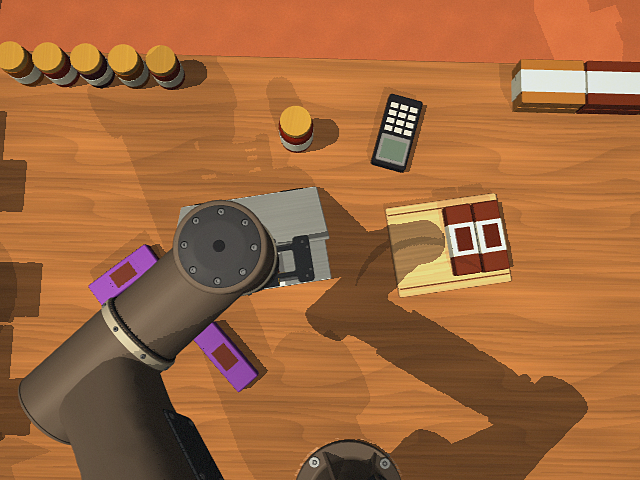

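Call:
move_arm:
  deltas:
    - {"dp": [-15,0,0],"rotation": [0,0,0]}
    - {"dp": [-15,-6,0],"rotation": [0,0,0]}
    - {"dp": [-15,-8,0],"rotation": [0,0,0]}
    - {"dp": [-15,-7,0],"rotation": [0,0,0]}
    - {"dp": [-15,-6,0],"rotation": [0,0,0]}

```text
t: 1.92
eef_pos: [0.5341, 0.197, 0.1826]
ee_rot: [-1.56, -0.019, -2.959]
force: [-6.6, -2.7, 6.2]
width: 0.0006
```

```bash
python3 plan.py .5838 .218 .195 190.2 15; python3 snap.py 2 side; python3 -c "
import cv2;a=cv2.imread('pics/side2.png')[120:380,220:500];cv2.imwrite('pics/s2.png',cv2.resize(a,None,fx=2.2,fy=2.2))"
```

```text
t 1.9167 pos [0.5341 0.197  0.1826] rpy [ -89.4   -1.1 -169.6] q [ 0.7   0.23 -0.27  0.   -1.09  1.06] F [-6.6 -2.7  6.2] w 0.0006
0 [-13.1  -3.4  -2.9] [-0.16  0.06  0.27]
1 [-13.1  -3.3  -2.9] [-0.16  0.06  0.27]
2 [-13.1  -3.2  -2.9] [-0.16  0.06  0.27]
3 [-13.1  -3.2  -3. ] [-0.16  0.06  0.27]
```

View pics/s2.png

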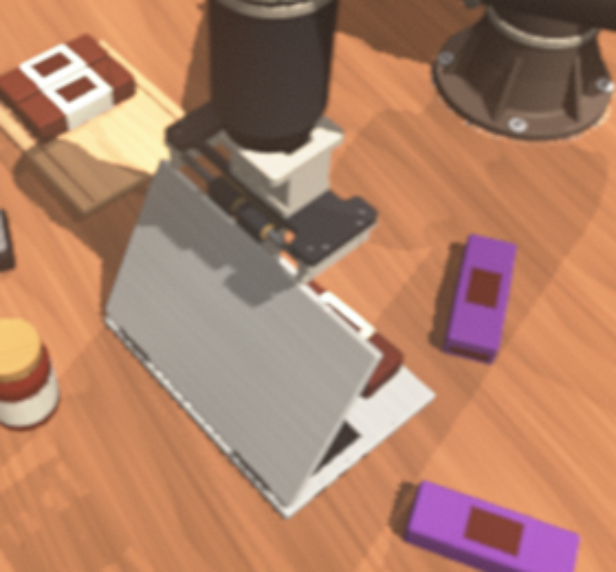

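Call:
move_arm:
  deltas:
    - {"dp": [-15,-4,-2],"rotation": [0,0,0.2]}
    - {"dp": [-15,-4,-2],"rotation": [0,0,0.2]}
    - {"dp": [-15,-3,-2],"rotation": [0,0,0.2]}
    - {"dp": [-15,-2,-2],"rotation": [0,0,0.2]}
    - {"dp": [-15,0,-2],"rotation": [0,0,0.2]}

```text
t: 2.38
eef_pos: [0.6044, 0.2194, 0.201]
ee_rot: [-1.552, -0.011, -2.956]
force: [-4.1, -3.5, 2.2]
width: 0.0005
```

```bash
python3 plan.py .6513 .2297 .195 190.2 12
```

```text
t 2.3833 pos [0.6044 0.2194 0.201 ] rpy [ -88.9   -0.6 -169.4] q [ 0.66  0.33 -0.09  0.01 -1.16  1.09] F [-4.1 -3.5  2.2] w 0.0005
0 [-9.6  1.1 -0.3] [-0.21  0.09  0.13]
1 [-9.6  1.1 -0.3] [-0.21  0.09  0.13]
2 [-9.6  1.1 -0.3] [-0.21  0.09  0.13]
3 [-9.6  1.2 -0.3] [-0.21  0.09  0.13]
4 [-9.6  1.2 -0.3] [-0.21  0.09  0.13]
```

Call:
move_arm:
  deltas:
    - {"dp": [-10,2,0],"rotation": [-0.2,0,0.1]}
    - {"dp": [-10,2,0],"rotation": [-0.2,0,0.1]}
    - {"dp": [-10,1,0],"rotation": [-0.2,0,0.1]}
    - {"dp": [-10,1,0],"rotation": [-0.2,0,0.1]}
    - {"dp": [-7,0,0],"rotation": [-0.2,0,0.1]}

```text
t: 2.8
eef_pos: [0.6518, 0.2297, 0.1962]
ee_rot: [-1.569, -0.006, -2.953]
force: [-4.5, -0.5, -1.2]
width: 0.0006
```

```bash
python3 plan.py .6633 .2318 .195 190.2 12;python3 snap.py 3 side top; python3 -c "
import cv2;a=cv2.imread('pics/side3.png')[120:380,220:500];cv2.imwrite('pics/s3.png',cv2.resize(a,None,fx=2.2,fy=2.2))"
```

```text
t 2.8 pos [0.6518 0.2297 0.1962] rpy [ -89.9   -0.3 -169.2] q [ 0.62  0.41  0.01 -0.   -1.18  1.14] F [-4.5 -0.5 -1.2] w 0.0006
0 [-11.7   1.1   0.1] [-0.09  0.61  0.32]
```

View pics/s3.png

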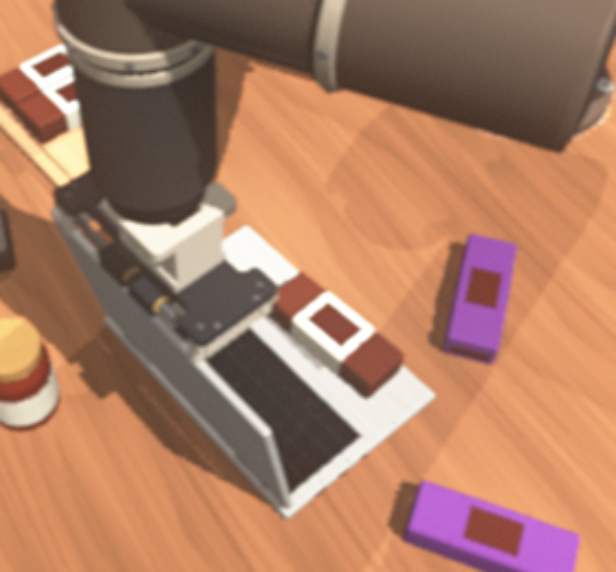

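View pics/top3.png

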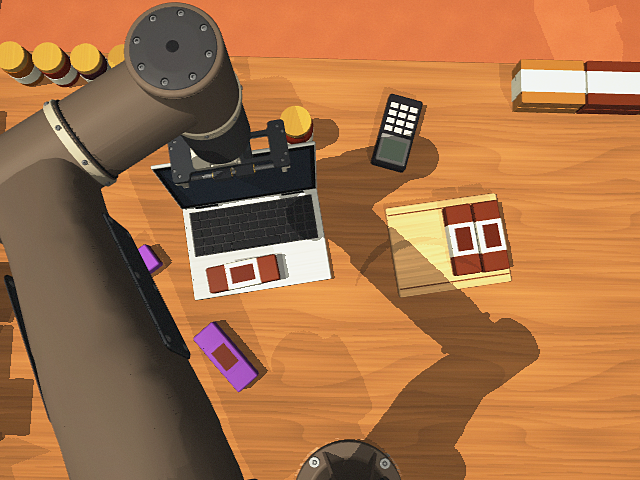

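```bash
python3 -c "
import cv2;a=cv2.imread('pics/top3.png')[130:220,145:335];cv2.imwrite('pics/t3.png',cv2.resize(a,None,fx=4,fy=4,interpolation=2))
a=cv2.imread('pics/side3.png')[190:370,230:370];cv2.imwrite('pics/s3b.png',cv2.resize(a,None,fx=3.3,fy=3.3,interpolation=2))"
```

```text
(no output)
```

View pics/t3.png

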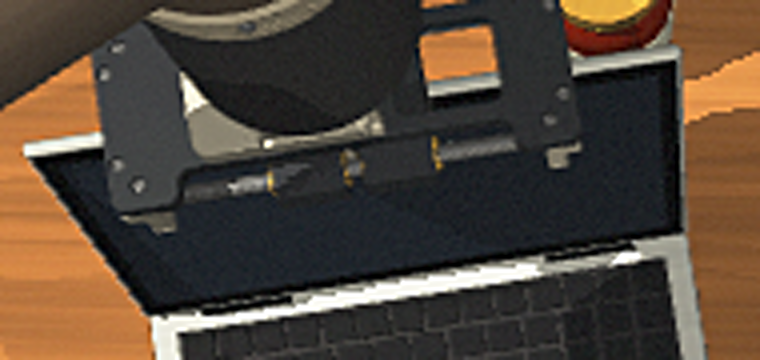

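View pics/s3b.png

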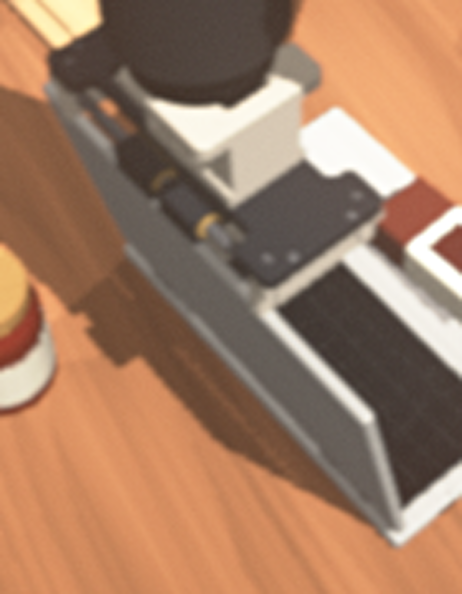

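```bash
cat > lid.py <<'E'
from h import *
from scipy.optimize import brentq
O=np.array([.5347,.2087,0]);a=np.radians(10.2);x=np.array([np.cos(a),np.sin(a),0]);y=np.array([-x[1],x[0],0]);H=O+.098*x+[0,0,.024]
def lid(f,u,v,side):
    T=f["cam_to_world"];d=T[:3,:3]@np.array([(u-f["cx"])/f["fx"],(v-f["cy"])/f["fy"],1.]);o=T[:3,3]
    s=((H+side*.15*y-o)@y)/(d@y);p=o+d*s-H if abs(d@y)>.15 else None
    if p is not None: print("side-plane:",(p@x).round(4),p[2].round(4),"r",np.hypot(p@x,p[2]).round(4),"deg",np.degrees(np.arctan2(p[2],-p@x)))
    g=lambda s:np.hypot((o+d*s-H)@x,(o+d*s-H)[2])-.202
    ss=np.linspace(.5,1.2,1401);gv=[g(k) for k in ss]
    for i in range(1400):
        if gv[i]*gv[i+1]<0:
            p=o+d*brentq(g,ss[i],ss[i+1])-H;print("circle: y",(p@y).round(4),"deg",np.degrees(np.arctan2(p[2],-p@x)).round(1))
E
python3 - <<'E'
from lid import *
t=dict(np.load("pics/top3.npz"));s=dict(np.load("pics/side3.npz"))
lid(t,314.6,143.4,-1);lid(t,151.7,167.3,1);lid(s,342.6,316.5,1)
E
```

```text
circle: y -0.1476 deg 100.2
side-plane: 0.0399 0.1888 r 0.1929 deg 101.935759293192
circle: y 0.1473 deg 100.5
side-plane: 0.0322 0.1858 r 0.1885 deg 99.8248808068188
circle: y 0.1548 deg 100.5
circle: y 0.0166 deg -59.6
```

Call:
move_arm:
  deltas:
    - {"dp": [-7,0,0],"rotation": [0,0.3,0.1]}
    - {"dp": [-7,0,0],"rotation": [0,0.3,0.1]}
    - {"dp": [-1,0,0],"rotation": [0,0,0]}

```text
t: 3.15
eef_pos: [0.667, 0.2329, 0.1953]
ee_rot: [-1.57, -0.003, -2.965]
force: [-2.9, -0.4, 1.2]
width: 0.0004
```

```bash
python3 plan.py .6633 .2318 .195 190.2 12;python3 snap.py 4 side top;python3 -c "
import cv2;a=cv2.imread('pics/top4.png')[130:220,145:335];cv2.imwrite('pics/t4.png',cv2.resize(a,None,fx=4,fy=4,interpolation=2))
a=cv2.imread('pics/side4.png')[190:370,230:370];cv2.imwrite('pics/s4b.png',cv2.resize(a,None,fx=3.3,fy=3.3,interpolation=2))"
```

```text
t 3.15 pos [0.667  0.2329 0.1953] rpy [ -90.    -0.2 -169.9] q [ 0.61  0.43  0.05 -0.   -1.19  1.14] F [-2.9 -0.4  1.2] w 0.0004
0 [3.8 0.3 0.5] [-0.04 -0.08  0.15]
```

View pics/t4.png

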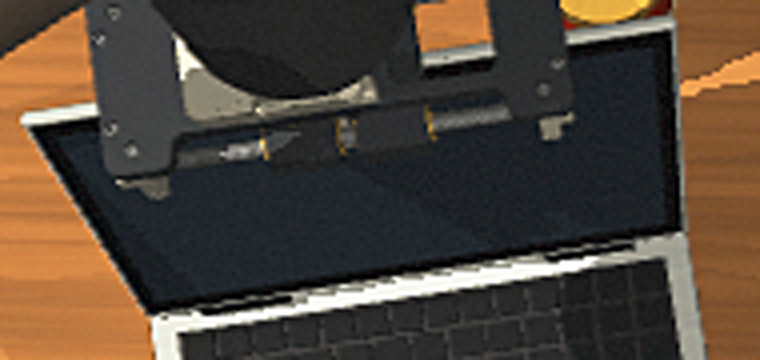

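View pics/s4b.png

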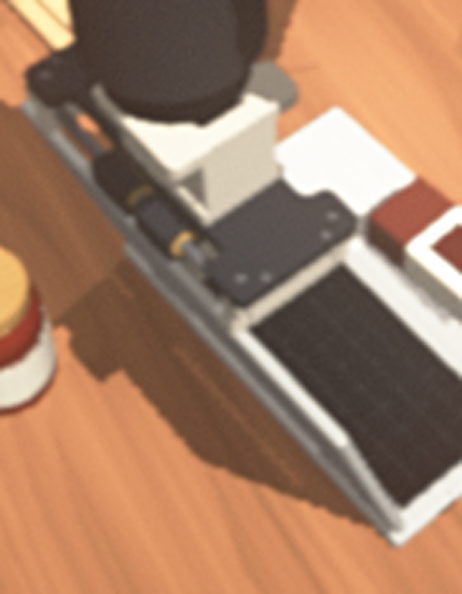

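Run:
```python
from lid import *
t=dict(np.load("pics/top4.npz"));s=dict(np.load("pics/side4.npz"))
lid(t,145+677/4,130+25/4,-1);lid(t,145+25/4,130+119/4,1);lid(s,230+346/3.3,190+440/3.3,1)
```

```text
circle: y -0.1492 deg 104.3
side-plane: 0.055 0.1854 r 0.1933 deg 106.53268221563482
circle: y 0.1473 deg 104.9
side-plane: 0.0498 0.1824 r 0.1891 deg 105.25413303526625
circle: y 0.1545 deg 105.5
circle: y 0.0139 deg -67.3
```

Call:
move_arm:
  deltas:
    - {"dp": [30,-5,0],"rotation": [0,0,0]}
    - {"dp": [38,-5,0],"rotation": [0,0,0]}
    - {"dp": [38,0,0],"rotation": [0,0,0]}
    - {"dp": [38,0,0],"rotation": [0,0,0]}
    - {"dp": [38,0,0],"rotation": [0,0,0]}

```text
t: 3.67
eef_pos: [0.491, 0.2026, 0.2036]
ee_rot: [-1.571, 0.007, -2.966]
force: [0.1, 1.5, 0.5]
width: 0.0003
```

```bash
python3 plan.py .4625 .2303 .20 100.2;python3 snap.py 5 side top;python3 -c "
import cv2;a=cv2.imread('pics/top5.png')[130:310,145:345];cv2.imwrite('pics/t5.png',cv2.resize(a,None,fx=3.3,fy=3.3,interpolation=2))
a=cv2.imread('pics/side5.png')[150:370,220:430];cv2.imwrite('pics/s5b.png',cv2.resize(a,None,fx=2.7,fy=2.7,interpolation=2))"
```

```text
t 3.6667 pos [0.491  0.2026 0.2036] rpy [ -90.     0.4 -169.9] q [ 0.76  0.13 -0.35  0.   -1.08  0.98] F [0.1 1.5 0.5] w 0.0003
0 [ 1.8  0.3 -2.5] [ 0.03  6.91 -0.02]
1 [ 2.1  0.3 -2.3] [ 0.03  6.91 -0.02]
2 [ 2.3  0.3 -2. ] [ 0.03  6.91 -0.02]
3 [ 2.6  0.3 -1.7] [ 0.03  6.91 -0.02]
4 [ 2.7  0.3 -1.4] [ 0.03  6.91 -0.02]
5 [ 2.9  0.3 -1. ] [ 0.03  6.91 -0.02]
6 [ 3.   0.3 -0.7] [ 0.03  6.91 -0.02]
7 [ 3.   0.3 -0.3] [ 0.03  6.91 -0.02]
8 [3.1 0.3 0.1] [ 0.03  6.91 -0.02]
9 [3.  0.3 0.4] [ 0.03  6.91 -0.02]
10 [3.  0.3 0.8] [ 0.03  6.91 -0.02]
11 [2.8 0.3 1.1] [ 0.03  6.91 -0.02]
12 [2.7 0.3 1.5] [ 0.03  6.91 -0.02]
```

View pics/t5.png

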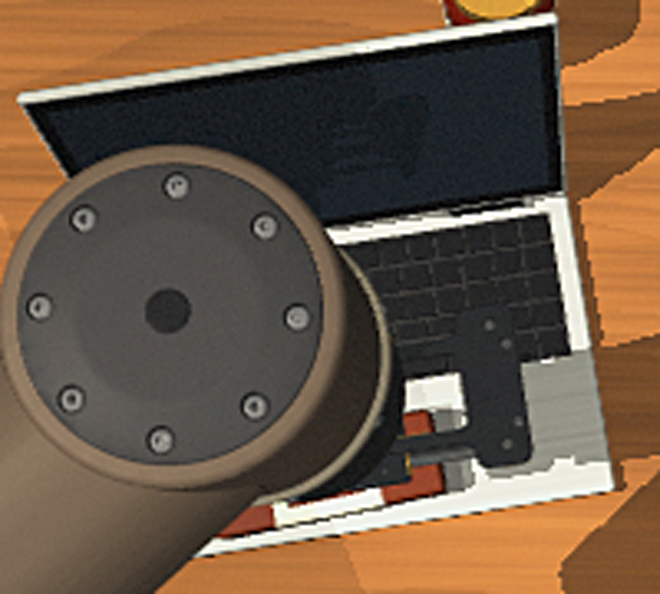

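View pics/s5b.png

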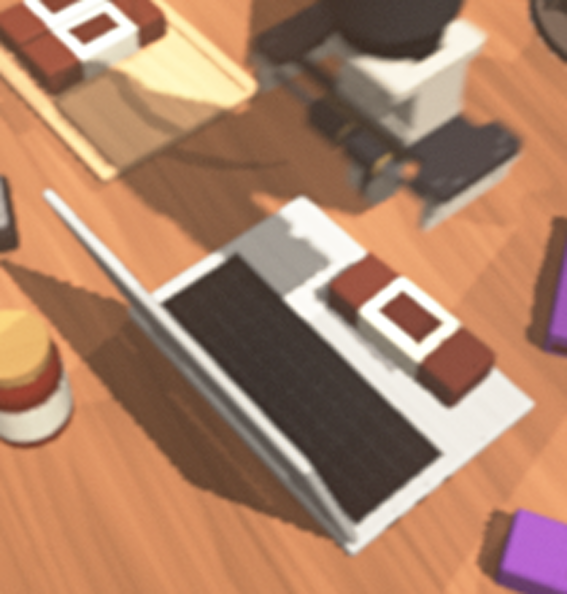

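Run:
```python
from lid import *
np.set_printoptions(precision=4,suppress=True)
s=dict(np.load("pics/side5.npz"));t=dict(np.load("pics/top3.npz"))
q=np.array([ray(s,220+a/2.7,150+b/2.7,.051) for a,b in[(365,256),(331,281),(450,388),(493,352)]])
print(q.mean(0),[np.linalg.norm(q[i]-q[(i+1)%4]) for i in range(4)],np.degrees(np.arctan2(*(q[3]-q[0])[[1,0]])),np.degrees(np.arctan2(*(q[2]-q[1])[[1,0]])))
# unobstructed top3: mask
im=t["pixels"];hsv=cv2.cvtColor(im,cv2.COLOR_RGB2HSV);print(im[265,225:275:8])
m=((hsv[...,1]>150)&(hsv[...,0]<10)&(hsv[...,2]<140)).astype(np.uint8);r=np.zeros_like(m);r[245:300,200:290]=1;m*=r
pts=np.concatenate([c for c in cv2.findContours(m,0,2)[0] if cv2.contourArea(c)>80]);R=cv2.minAreaRect(pts)
b=np.array([ray(t,*c,.051) for c in cv2.boxPoints(R)]);print(R,b,b.mean(0))
```

```text
[0.4663 0.2365 0.051 ] [np.float64(0.04114076588790926), np.float64(0.14280905108300562), np.float64(0.05196809081267377), np.float64(0.14291839255217315)] 105.70477903063025 101.36075818128383
[[250 255 255]
 [247 250 250]
 [225 205 183]
 [133  54  31]
 [236 223 184]
 [165  77  48]
 [165  78  49]]
((242.32925415039062, 273.03662109375), (15.295625686645508, 22.27992820739746), 77.90524291992188) [[0.4736 0.2582 0.051 ]
 [0.4844 0.2128 0.051 ]
 [0.4531 0.2051 0.051 ]
 [0.4424 0.2503 0.051 ]] [0.4634 0.2316 0.051 ]
```

Call:
move_arm:
  deltas:
    - {"dp": [2,0,-2],"rotation": [0,6.9,0]}
    - {"dp": [2,0,-2],"rotation": [0,6.9,0]}
    - {"dp": [2,0,-2],"rotation": [0,6.9,0]}
    - {"dp": [3,0,-2],"rotation": [0,6.9,0]}
    - {"dp": [3,0,-1],"rotation": [0,6.9,0]}
  jaw: 30

```text
t: 4.18
eef_pos: [0.4781, 0.2146, 0.2107]
ee_rot: [-1.592, 0.013, 2.701]
force: [-0.5, 0.6, -0.3]
width: 0.0284
```

Call:
move_arm:
  deltas:
    - {"dp": [3,0,-1],"rotation": [0,6.9,0]}
    - {"dp": [3,0,-1],"rotation": [0,6.9,0]}
    - {"dp": [3,0,0],"rotation": [0,6.9,0]}
    - {"dp": [3,0,0],"rotation": [0,6.9,0]}
    - {"dp": [3,0,0],"rotation": [0,6.9,0]}

```text
t: 4.6
eef_pos: [0.4714, 0.23, 0.2157]
ee_rot: [-1.612, -0.005, 2.076]
force: [0.3, 0.1, 0.6]
width: 0.0613
```

```bash
python3 plan.py .4635 .232 .20 103
```

```text
t 4.6 pos [0.4714 0.23   0.2157] rpy [-92.3  -0.3 119. ] q [ 0.83  0.09 -0.37  0.01 -1.07 -0.33] F [0.3 0.1 0.6] w 0.0613
0 [1.8 5.2 2.2] [0.76 5.32 0.2 ]
1 [1.6 5.2 2.3] [0.76 5.32 0.2 ]
2 [1.4 5.2 2.4] [0.76 5.32 0.2 ]
```

Call:
move_arm:
  deltas:
    - {"dp": [2,5,2],"rotation": [0.8,5.3,0.2]}
    - {"dp": [2,5,2],"rotation": [0.8,5.3,0.2]}
    - {"dp": [1,5,3],"rotation": [0.8,5.3,0.2]}
    - {"dp": [0,0,0],"rotation": [0,0,0]}

```text
t: 4.93
eef_pos: [0.4661, 0.2357, 0.2044]
ee_rot: [-1.579, -0.006, 1.78]
force: [-0.2, -0.3, -0.7]
width: 0.0771
```

```bash
python3 plan.py .4635 .232 .10 103; python3 snap.py 6 wrist side
```

```text
t 4.9333 pos [0.4661 0.2357 0.2044] rpy [-90.5  -0.3 102. ] q [ 0.84  0.12 -0.36  0.   -1.08 -0.64] F [-0.2 -0.3 -0.7] w 0.0771
0 [-1.2 34.8  1.4] [ 0.16 -0.34  0.11]
1 [-1.2 34.8  1.3] [ 0.16 -0.34  0.11]
2 [-1.1 34.8  1.2] [ 0.16 -0.34  0.11]
```

View pics/wrist6.png

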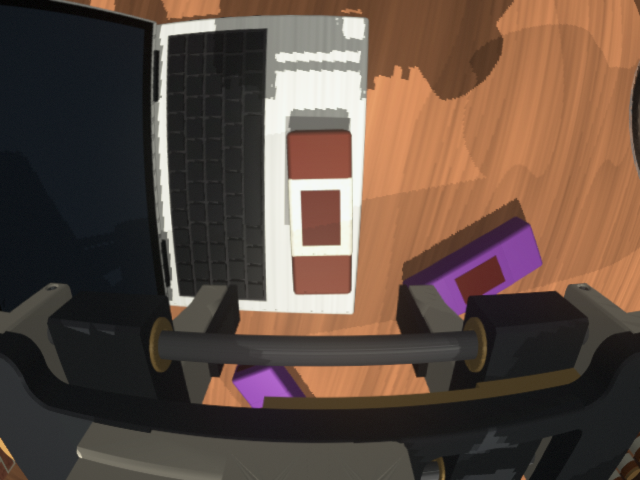

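```bash
cat >> h.py <<'E'
from scipy.spatial.transform import Rotation as Rr
def wray(f,u,v,h):
    dx,dy=(u-f["cx"])/f["fx"],(v-f["cy"])/f["fy"];r=np.hypot(dx,dy)
    d=np.array([np.sin(r)*dx/r,np.sin(r)*dy/r,np.cos(r)])
    M=np.array(f["mount"]);R=Rr.from_euler("xyz",f["rot"]).as_matrix()
    o=R@M[:3,3]+f["eef"];d=R@M[:3,:3]@d
    return o+d*(h-o[2])/d[2]
E
python3 - <<'E'
from h import *
np.set_printoptions(precision=4,suppress=True)
f=dict(np.load("pics/wrist6.npz"))
print("label",wray(f,321,218,.051))
q=[wray(f,*p,.051) for p in[(288,132),(350,131),(351,293),(293,293)]];print(np.array(q),np.mean(q,0))
print([np.linalg.norm(q[i]-q[(i+1)%4]) for i in range(4)])
for p in[(367,18),(352,313)]:print("front",wray(f,*p,.016))
E
```

```text
label [0.4643 0.2353 0.051 ]
[[0.5064 0.1687 0.051 ]
 [0.4565 0.1573 0.051 ]
 [0.4218 0.2998 0.051 ]
 [0.4746 0.3112 0.051 ]] [0.4648 0.2342 0.051 ]
[np.float64(0.0511988298261155), np.float64(0.14673100258553648), np.float64(0.05401741752606621), np.float64(0.14592039937933135)]
front [0.461  0.0482 0.016 ]
front [0.4081 0.3392 0.016 ]
```

Call:
move_arm:
  deltas:
    - {"dp": [-1,35,1],"rotation": [0.3,-0.5,0.2]}
    - {"dp": [-1,35,1],"rotation": [0.2,-0.5,0.1]}
    - {"dp": [0,35,0],"rotation": [0,0,0]}
    - {"dp": [0,30,0],"rotation": [0,0,0]}

```text
t: 5.37
eef_pos: [0.4741, 0.2403, 0.0775]
ee_rot: [-1.597, -0.012, 1.823]
force: [-0.2, 1.1, -0.4]
width: 0.0774
```

```bash
python3 plan.py .4645 .234 .028 103; python3 snap.py 7 wrist
```

```text
t 5.3667 pos [0.4741 0.2403 0.0775] rpy [-91.5  -0.7 104.4] q [ 0.84  0.26 -0.52  0.01 -0.76 -0.59] F [-0.2  1.1 -0.4] w 0.0774
0 [-2.2 24.6  6.1] [0.73 0.71 0.36]
1 [-2.1 24.7  5.7] [0.73 0.71 0.36]
```

View pics/wrist7.png

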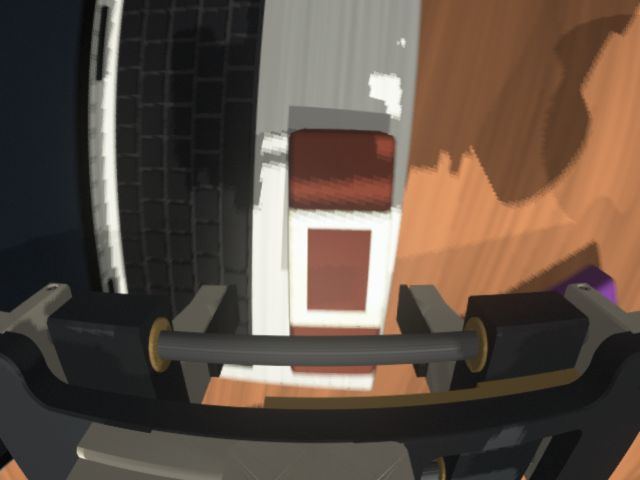

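Call:
move_arm:
  deltas:
    - {"dp": [-3,5,9],"rotation": [0.7,0.7,0.3]}
    - {"dp": [-1,5,3],"rotation": [0.7,0.7,0.3]}

```text
t: 5.58
eef_pos: [0.4606, 0.2306, 0.0615]
ee_rot: [-1.563, 0.003, 1.8]
force: [0.0, -0.8, 0.1]
width: 0.0773
```

```bash
python3 plan.py .4645 .234 .028 103
```

```text
t 5.5833 pos [0.4606 0.2306 0.0615] rpy [-89.5   0.2 103.1] q [ 0.84  0.28 -0.54 -0.   -0.76 -0.61] F [ 0.  -0.8  0.1] w 0.0773
0 [ 2.5 33.5 -4.8] [-0.46  0.13 -0.18]
```

Call:
move_arm:
  deltas:
    - {"dp": [1,11,-2],"rotation": [-0.2,0,-0.1]}
    - {"dp": [1,11,-1],"rotation": [-0.2,0,0]}
    - {"dp": [0,9,0],"rotation": [0,0,0]}

```text
t: 5.83
eef_pos: [0.4655, 0.2357, 0.035]
ee_rot: [-1.575, -0.002, 1.802]
force: [0.5, 0.2, 0.6]
width: 0.077
```

```bash
python3 plan.py .4645 .234 .028 103; python3 snap.py 8 wrist
```

```text
t 5.8333 pos [0.4655 0.2357 0.035 ] rpy [-9.030e+01 -1.000e-01  1.032e+02] q [ 0.85  0.32 -0.56  0.   -0.69 -0.62] F [0.5 0.2 0.6] w 0.077
0 [-1.5  7.   1.4] [0.27 0.25 0.1 ]
```

View pics/wrist8.png

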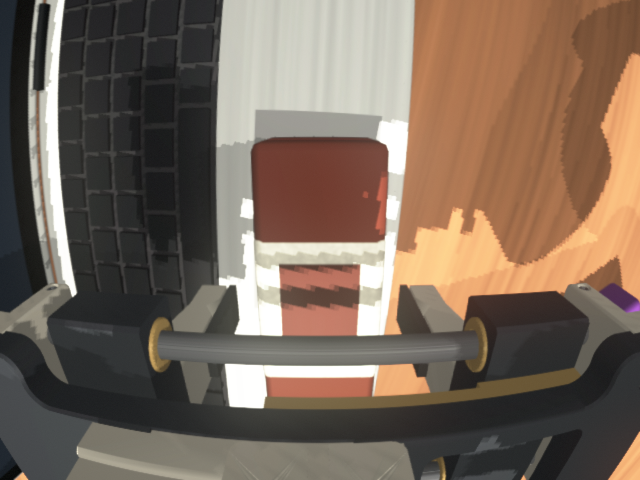

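Call:
move_arm:
  deltas:
    - {"dp": [-1,7,1],"rotation": [0.2,0.2,0]}
    - {"dp": [0,0,0],"rotation": [0,0,0]}

```text
t: 6.05
eef_pos: [0.4647, 0.2345, 0.0276]
ee_rot: [-1.571, -0.002, 1.799]
force: [0.6, -0.1, -1.0]
width: 0.0774
```

Call:
move_arm:
  deltas:
    - {"dp": [0,0,0],"rotation": [0,0,0]}
    - {"dp": [0,0,0],"rotation": [0,0,0]}
    - {"dp": [0,0,0],"rotation": [0,0,0]}
    - {"dp": [0,0,0],"rotation": [0,0,0]}
    - {"dp": [0,0,0],"rotation": [0,0,0]}
  jaw: 255
  squeeze: 35

```text
t: 6.47
eef_pos: [0.4655, 0.2352, 0.0297]
ee_rot: [-1.573, -0.003, 1.799]
force: [0.0, 0.8, -4.4]
width: 0.0549
```

```bash
python3 plan.py .4645 .234 .13 103; python3 snap.py 9 wrist
```

```text
t 6.4667 pos [0.4655 0.2352 0.0297] rpy [-90.1  -0.2 103.1] q [ 0.84  0.33 -0.57 -0.   -0.68 -0.61] F [ 0.   0.8 -4.4] w 0.0549
0 [ -0.2 -33.4   0.3] [0.04 0.02 0.06]
1 [ -0.2 -33.4   0.4] [0.04 0.02 0.06]
2 [ -0.3 -33.4   0.4] [0.04 0.02 0.06]
```

View pics/wrist9.png

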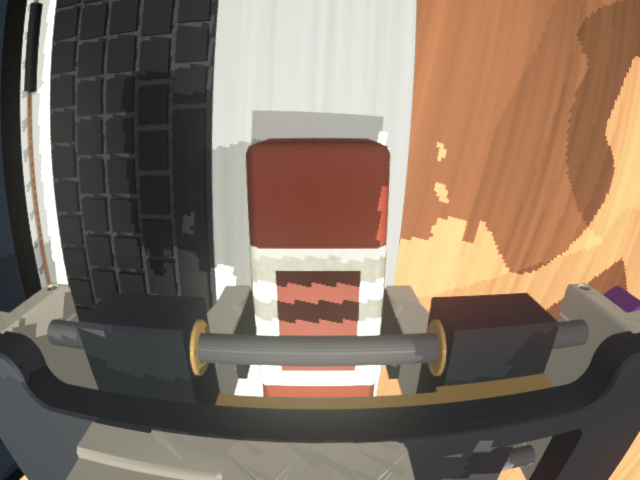

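Call:
move_arm:
  deltas:
    - {"dp": [0,-20,0],"rotation": [0,0,0]}
    - {"dp": [0,-30,0],"rotation": [0,0,0]}
    - {"dp": [0,-35,0],"rotation": [0,0,0]}
    - {"dp": [0,-30,0],"rotation": [0,0,0]}

```text
t: 6.85
eef_pos: [0.4597, 0.2299, 0.1394]
ee_rot: [-1.555, 0.006, 1.796]
force: [0.9, 1.1, -4.6]
width: 0.055
```

```bash
python3 plan.py .5276 -.1474 .14 9.2 36
```

```text
t 6.85 pos [0.4597 0.2299 0.1394] rpy [-89.1   0.4 102.9] q [ 0.84  0.18 -0.45 -0.   -0.96 -0.61] F [ 0.9  1.1 -4.6] w 0.055
0 [-27.4   0.2   1.3] [-0.03  6.69 -0.07]
1 [-27.3   0.1  -1.9] [-0.03  6.69 -0.07]
2 [-26.9   0.1  -5.1] [-0.03  6.69 -0.07]
3 [-26.1   0.1  -8.2] [-0.03  6.69 -0.07]
4 [-25.    0.  -11.2] [-0.03  6.69 -0.07]
5 [-23.5   0.  -14. ] [-0.03  6.69 -0.07]
6 [-21.7  -0.  -16.6] [-0.03  6.69 -0.07]
7 [-19.6  -0.  -19.1] [-0.03  6.69 -0.07]
8 [-17.3  -0.  -21.2] [-0.03  6.69 -0.07]
9 [-14.7  -0.1 -23.1] [-0.03  6.69 -0.07]
10 [-11.9  -0.1 -24.7] [-0.03  6.69 -0.07]
11 [ -9.   -0.1 -25.9] [-0.03  6.69 -0.07]
12 [ -5.9  -0.1 -26.7] [-0.03  6.69 -0.07]
13 [ -2.7  -0.1 -27.2] [-0.03  6.69 -0.07]
```

Call:
move_arm:
  deltas:
    - {"dp": [-27,0,1],"rotation": [0,6.7,0]}
    - {"dp": [-27,0,-2],"rotation": [0,6.7,0]}
    - {"dp": [-27,0,-5],"rotation": [0,6.7,0]}
    - {"dp": [-26,0,-8],"rotation": [0,6.7,0]}
    - {"dp": [-25,0,-11],"rotation": [0,6.7,0]}

```text
t: 7.27
eef_pos: [0.4859, 0.0983, 0.147]
ee_rot: [-1.567, 0.002, 1.198]
force: [0.7, 0.1, -4.3]
width: 0.0546
```

Call:
move_arm:
  deltas:
    - {"dp": [-24,0,-14],"rotation": [0,6.7,0]}
    - {"dp": [-22,0,-17],"rotation": [0,6.7,0]}
    - {"dp": [-20,0,-19],"rotation": [0,6.7,0]}
    - {"dp": [-17,0,-21],"rotation": [0,6.7,0]}
    - {"dp": [-15,0,-23],"rotation": [0,6.7,0]}

```text
t: 7.68
eef_pos: [0.5028, -0.0449, 0.145]
ee_rot: [-1.566, 0.008, 0.583]
force: [1.3, -0.1, -4.6]
width: 0.0548
```

```bash
python3 plan.py .5276 -.1474 .14 9.2 36
```

```text
t 7.6833 pos [ 0.5028 -0.0449  0.145 ] rpy [-89.7   0.4  33.4] q [ 0.3   0.16 -0.46 -0.   -0.96 -1.28] F [ 1.3 -0.1 -4.6] w 0.0548
0 [ -8.9   1.2 -24.8] [-0.05  6.05 -0.13]
1 [ -6.3   1.2 -25.6] [-0.05  6.05 -0.13]
2 [ -3.5   1.2 -26.1] [-0.05  6.05 -0.13]
3 [ -0.8   1.2 -26.4] [-0.05  6.05 -0.13]
```

Call:
move_arm:
  deltas:
    - {"dp": [-9,1,-25],"rotation": [0,6,-0.1]}
    - {"dp": [-6,1,-26],"rotation": [0,6,-0.1]}
    - {"dp": [-4,1,-26],"rotation": [0,6,-0.1]}
    - {"dp": [-1,1,-26],"rotation": [0,6,-0.1]}
    - {"dp": [0,0,0],"rotation": [0,0,0]}

```text
t: 8.1
eef_pos: [0.5234, -0.1566, 0.1375]
ee_rot: [-1.566, 0.008, 0.131]
force: [0.4, 1.0, -3.7]
width: 0.0548
```

```bash
python3 plan.py .5276 -.1474 .06 9.2 36; python3 snap.py 10 wrist side top
```

```text
t 8.1 pos [ 0.5234 -0.1566  0.1375] rpy [-89.7   0.5   7.5] q [ 0.07  0.23 -0.39 -0.   -0.96 -1.5 ] F [ 0.4  1.  -3.7] w 0.0548
0 [ 2.  25.8  2.7] [-0.09 -0.56 -0.16]
1 [ 2.  25.8  2.8] [-0.09 -0.56 -0.16]
2 [ 1.9 25.8  2.8] [-0.09 -0.56 -0.16]
```

View pics/wrist10.png

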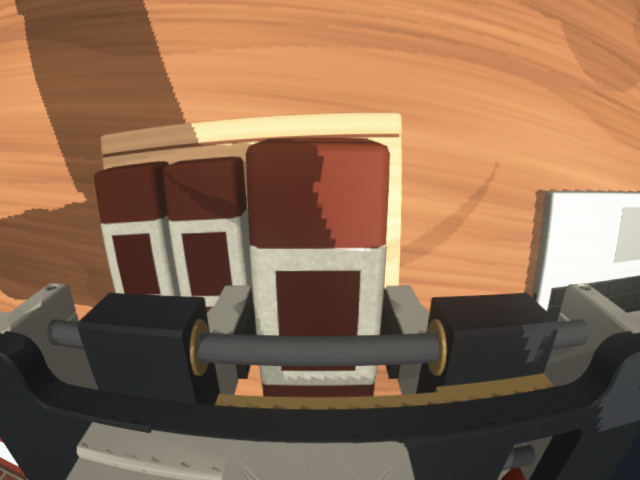

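View pics/side10.png

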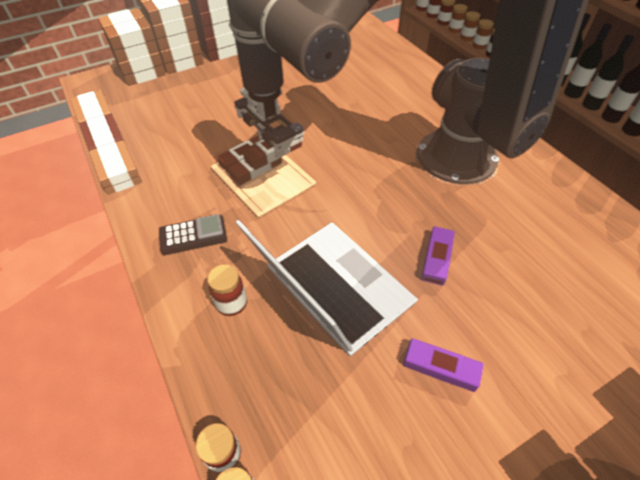

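View pics/top10.png

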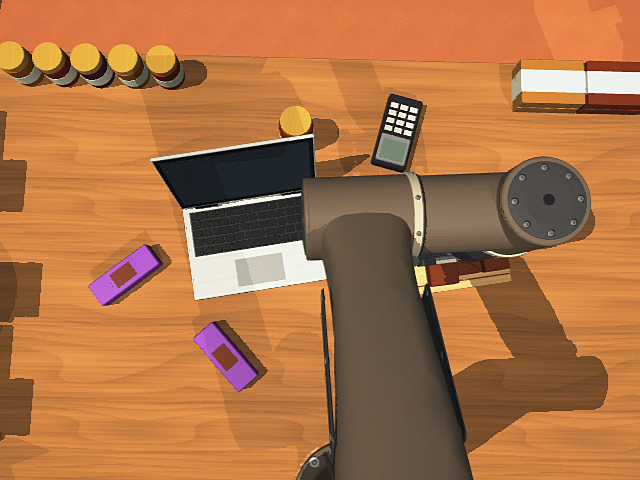

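Run:
```python
from h import *
np.set_printoptions(precision=4,suppress=True)
f=dict(np.load("pics/wrist10.npz"))
a=wray(f,401,115,.014);b=wray(f,102,137,.014);print("board +x corners",a,b,np.linalg.norm(a-b),np.degrees(np.arctan2(*(a-b)[[1,0]]))-90)
t=dict(np.load("pics/top0.npz"))
# blocks a,b tops from top0
c2=lambda x,y:(375+x/4.3-.4,180+y/4.3-.4)
for nm,q in(("b",[(303,122),(408,102),(455,392),(345,410)]),("a",[(418,102),(525,88),(577,378),(465,393)])):
    w=np.array([ray(t,*c2(*p),.049) for p in q]);print(nm,w.mean(0),[np.linalg.norm(w[i]-w[(i+1)%4]).round(4) for i in range(4)],[np.degrees(np.arctan2(*(w[i]-w[j])[[1,0]])).round(1) for i,j in((0,3),(1,2))])
s=dict(np.load("pics/side0.npz"))
C=np.array([.5382,-.2126]);a=np.radians(9.2)
for l,k in((100,125),(-100,125),(-100,-125),(100,-125)):
    P=np.array([C[0]+.001*(l*np.cos(a)-k*np.sin(a)),C[1]+.001*(l*np.sin(a)+k*np.cos(a)),.014]);T=s["cam_to_world"];c=T[:3,:3].T@(P-T[:3,3]);print(P,"side px",c[0]/c[2]*s["fx"]+s["cx"],c[1]/c[2]*s["fy"]+s["cy"])
```

```text
board +x corners [ 0.4233 -0.1042  0.014 ] [ 0.4635 -0.3449  0.014 ] 0.24408753075269926 9.489094147844341
b [ 0.5459 -0.2339  0.049 ] [np.float64(0.0539), np.float64(0.1461), np.float64(0.0554), np.float64(0.1445)] [np.float64(7.9), np.float64(8.5)]
a [ 0.5553 -0.2931  0.049 ] [np.float64(0.0545), np.float64(0.1466), np.float64(0.0563), np.float64(0.1466)] [np.float64(8.5), np.float64(9.2)]
[ 0.6169 -0.0732  0.014 ] side px 257.20738406271306 214.5489543712069
[ 0.4195 -0.1052  0.014 ] side px 316.37692671924435 180.60141649027486
[ 0.4595 -0.352   0.014 ] side px 266.0793722762058 136.18749172058375
[ 0.6569 -0.32    0.014 ] side px 209.57648710006742 164.3410221017375
```

```bash
python3 plan.py .5295 -.146 .08 9 20
```

```text
t 8.25 pos [ 0.5228 -0.1535  0.1378] rpy [-89.7   0.5   8. ] q [ 0.07  0.23 -0.39 -0.01 -0.96 -1.5 ] F [ 1.  -0.2 -4. ] w 0.0551
0 [ 2.7 19.2  2.1] [-0.11 -0.33 -0.15]
1 [ 2.7 19.2  2.1] [-0.11 -0.33 -0.15]
2 [ 2.6 19.2  2.1] [-0.11 -0.33 -0.15]
```

Call:
move_arm:
  deltas:
    - {"dp": [3,19,3],"rotation": [-0.1,-0.4,-0.1]}
    - {"dp": [3,19,2],"rotation": [-0.1,-0.3,-0.1]}
    - {"dp": [2,18,2],"rotation": [-0.1,-0.3,-0.1]}
    - {"dp": [0,0,0],"rotation": [0,0,0]}

```text
t: 8.58
eef_pos: [0.5298, -0.1417, 0.0815]
ee_rot: [-1.57, -0.001, 0.166]
force: [-1.2, -0.6, -4.9]
width: 0.0545
```

```bash
python3 plan.py .5295 -.146 .045 9 12
```

```text
t 8.5833 pos [ 0.5298 -0.1417  0.0815] rpy [-90.   -0.1   9.5] q [ 0.1   0.29 -0.45 -0.   -0.82 -1.5 ] F [-1.2 -0.6 -4.9] w 0.0545
0 [-0.3  9.1 -1.1] [-0.01  0.13  0.01]
1 [-0.3  9.1 -1.1] [-0.01  0.13  0.01]
2 [-0.3  9.1 -1.1] [-0.01  0.13  0.01]
3 [-0.3  9.1 -1.1] [-0.01  0.13  0.01]
```

Call:
move_arm:
  deltas:
    - {"dp": [0,10,-2],"rotation": [0,0.2,0]}
    - {"dp": [0,10,-1],"rotation": [0,0.2,0]}
    - {"dp": [0,10,0],"rotation": [0,0.1,0]}
    - {"dp": [0,6,0],"rotation": [0,0,0]}
    - {"dp": [0,0,0],"rotation": [0,0,0]}

```text
t: 9.0
eef_pos: [0.5314, -0.1425, 0.0446]
ee_rot: [-1.571, -0.003, 0.162]
force: [-0.2, -0.8, -4.8]
width: 0.0548
```

```bash
python3 plan.py .5295 -.146 .028 9 5; python3 snap.py 11 wrist side
```

```text
t 9.0 pos [ 0.5314 -0.1425  0.0446] rpy [-90.   -0.2   9.3] q [ 0.09  0.34 -0.49 -0.   -0.74 -1.5 ] F [-0.2 -0.8 -4.8] w 0.0548
0 [-0.6  4.2 -0.8] [-0.    0.07  0.04]
1 [-0.6  4.2 -0.8] [-0.    0.07  0.04]
2 [-0.6  4.2 -0.8] [-0.    0.07  0.04]
3 [-0.6  4.2 -0.8] [-0.    0.07  0.04]
```

View pics/wrist11.png

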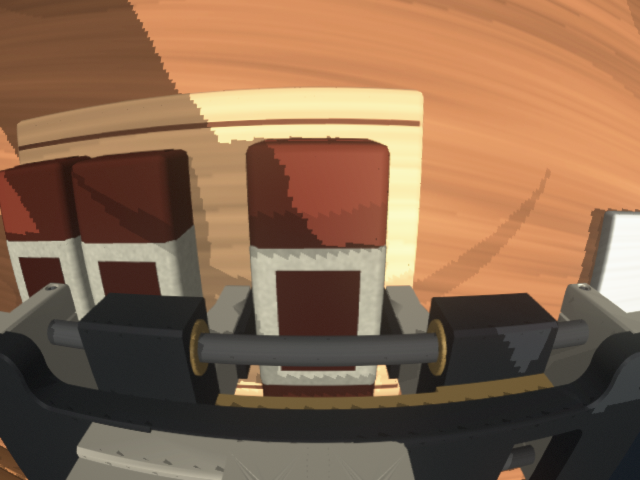

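Run:
```python
from h import *
np.set_printoptions(precision=4,suppress=True)
f=dict(np.load("pics/wrist11.npz"))
h=.0446-.0125+.035
print("held top -x corners",wray(f,249,141,h),wray(f,387,141,h),"lab",wray(f,318,318,h))
print("b -x top corners",wray(f,75,162,.049),wray(f,187,152,.049))
print("board",wray(f,422,93,.014),wray(f,19,123,.014))
a=np.radians(9);x=np.array([np.cos(a),np.sin(a),0]);y=np.array([-x[1],x[0],0])
for p in[(249,141,h),(387,141,h),(75,162,.049),(187,152,.049),(422,93,.014),(19,123,.014),(415,285,.014)]:
    w=wray(f,*p)-f["eef"];print(p,(w@x).round(4),(w@y).round(4))
```

```text
held top -x corners [ 0.4589 -0.1782  0.0671] [ 0.4508 -0.1288  0.0671] lab [ 0.5258 -0.1419  0.0671]
b -x top corners [ 0.4781 -0.2672  0.049 ] [ 0.4681 -0.2078  0.049 ]
board [ 0.4234 -0.1052  0.014 ] [ 0.4631 -0.3437  0.014 ]
(249, 141, 0.0671) -0.0772 -0.0239
(387, 141, 0.0671) -0.0774 0.0262
(75, 162, 0.049) -0.0721 -0.1148
(187, 152, 0.049) -0.0727 -0.0546
(422, 93, 0.014) -0.1008 0.0538
(19, 123, 0.014) -0.0989 -0.188
(415, 285, 0.014) 0.0045 0.0569
```

Call:
move_arm:
  deltas:
    - {"dp": [2,5,0],"rotation": [0,0,0]}
    - {"dp": [1,5,0],"rotation": [0,0,0]}
    - {"dp": [0,4,0],"rotation": [0,0,0]}
    - {"dp": [0,0,0],"rotation": [0,0,0]}

```text
t: 9.43
eef_pos: [0.5368, -0.1424, 0.0321]
ee_rot: [-1.572, -0.007, 0.162]
force: [-0.2, -0.2, -4.6]
width: 0.0549
```

Call:
move_arm:
  deltas:
    - {"dp": [0,1,0],"rotation": [0,0,0]}
    - {"dp": [0,1,0],"rotation": [0,0,0]}

```text
t: 9.6
eef_pos: [0.537, -0.1425, 0.03]
ee_rot: [-1.572, -0.007, 0.162]
force: [0.7, -0.4, -5.2]
width: 0.0547
```

```bash
python3 plan.py .532 -.143 .028 9.2 5
```

```text
t 9.6 pos [ 0.537  -0.1425  0.03  ] rpy [-90.   -0.4   9.3] q [ 0.09  0.37 -0.49  0.   -0.7  -1.5 ] F [ 0.7 -0.4 -5.2] w 0.0547
0 [-2.5  1.   0.2] [0.02 0.05 0.21]
1 [-2.5  1.   0.2] [0.02 0.05 0.21]
```

Call:
move_arm:
  deltas:
    - {"dp": [-2,1,0],"rotation": [0,0,0.3]}
    - {"dp": [-1,1,0],"rotation": [0,0,0.1]}
    - {"dp": [0,1,0],"rotation": [0,0,0]}

```text
t: 9.85
eef_pos: [0.5339, -0.143, 0.0276]
ee_rot: [-1.572, -0.0, 0.163]
force: [-6.8, 4.3, 15.2]
width: 0.0545
```

```bash
python3 plan.py .534 -.143 .026 9.2 5
```

```text
t 9.85 pos [ 0.5339 -0.143   0.0276] rpy [-90.1  -0.    9.3] q [ 0.09  0.37 -0.5   0.   -0.7  -1.5 ] F [-6.8  4.3 15.2] w 0.0545
0 [0.1 1.6 0. ] [0.06 0.11 0.01]
```

Call:
move_arm:
  deltas:
    - {"dp": [0,-0.5,0],"rotation": [0,0,0]}
    - {"dp": [0,0,0],"rotation": [0,0,0]}
    - {"dp": [0,0,0],"rotation": [0,0,0]}
  jaw: 64

```text
t: 10.1
eef_pos: [0.5356, -0.1431, 0.0299]
ee_rot: [-1.573, -0.004, 0.164]
force: [0.0, -0.9, -0.1]
width: 0.0645
```

```bash
python3 plan.py .534 -.143 .11 9.2 25;  python3 snap.py 12 wrist
```

```text
t 10.1 pos [ 0.5356 -0.1431  0.0299] rpy [-90.1  -0.2   9.4] q [ 0.09  0.37 -0.49  0.   -0.7  -1.5 ] F [ 0.  -0.9 -0.1] w 0.0645
0 [ -0.3 -20.    0.1] [0.03 0.04 0.05]
1 [ -0.3 -20.    0.1] [0.03 0.04 0.05]
2 [ -0.3 -20.    0.1] [0.03 0.04 0.05]
3 [ -0.4 -20.    0.1] [0.03 0.04 0.05]
```

View pics/wrist12.png

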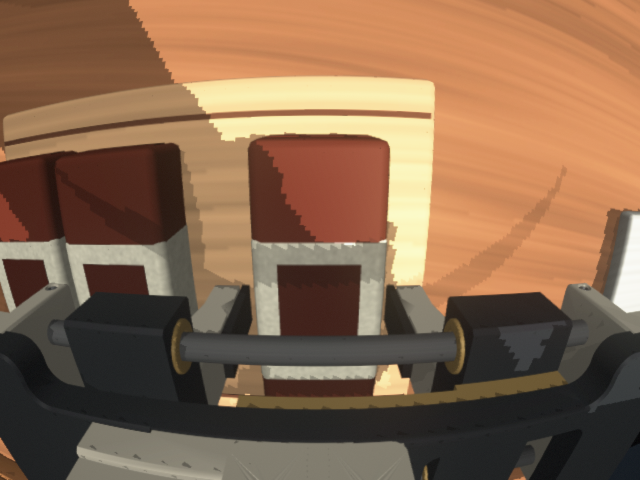

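Released with clearance on both sides; lift straight up.

Call:
move_arm:
  deltas:
    - {"dp": [0,-10,0],"rotation": [0,0,0]}
    - {"dp": [0,-25,0],"rotation": [0,0,0]}
    - {"dp": [0,-35,0],"rotation": [0,0,0]}
    - {"dp": [0,-35,0],"rotation": [0,0,0]}

```text
t: 10.48
eef_pos: [0.5306, -0.1432, 0.1328]
ee_rot: [-1.571, 0.01, 0.163]
force: [0.6, 0.7, 0.1]
width: 0.0656
```

```bash
python3 plan.py .49 .15 .14 100.2 36;  python3 snap.py 13 wrist side
```

```text
t 10.4833 pos [ 0.5306 -0.1432  0.1328] rpy [-90.    0.6   9.3] q [ 0.09  0.24 -0.39  0.   -0.95 -1.5 ] F [0.6 0.7 0.1] w 0.0656
0 [ 0.6 -0.6 22.8] [-0.04 -6.99 -0.04]
1 [ 3.3 -0.6 22.5] [-0.04 -6.99 -0.04]
2 [ 6.  -0.6 21.9] [-0.04 -6.99 -0.04]
3 [ 8.7 -0.6 21. ] [-0.04 -6.99 -0.04]
4 [11.2 -0.6 19.8] [-0.04 -6.99 -0.04]
5 [13.5 -0.6 18.3] [-0.04 -6.99 -0.04]
6 [15.6 -0.6 16.5] [-0.04 -6.99 -0.04]
7 [17.5 -0.6 14.5] [-0.04 -6.99 -0.04]
8 [19.2 -0.6 12.3] [-0.04 -6.99 -0.04]
9 [20.5 -0.6  9.9] [-0.04 -6.99 -0.04]
10 [21.6 -0.6  7.3] [-0.04 -6.99 -0.04]
11 [22.3 -0.6  4.6] [-0.04 -6.99 -0.04]
12 [22.7 -0.6  1.9] [-0.04 -6.99 -0.04]
```

View pics/wrist13.png

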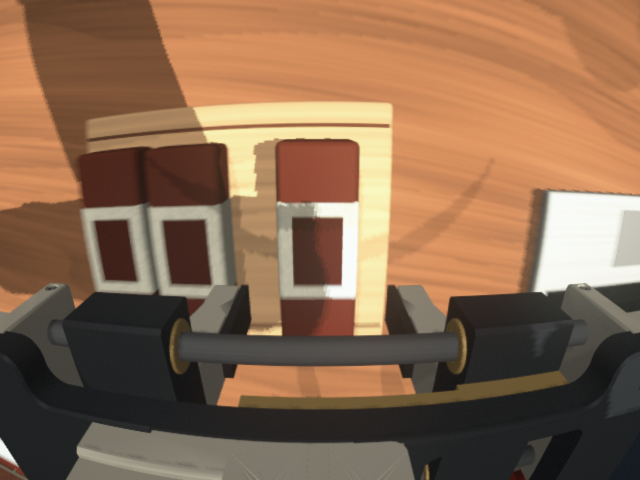

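View pics/side13.png

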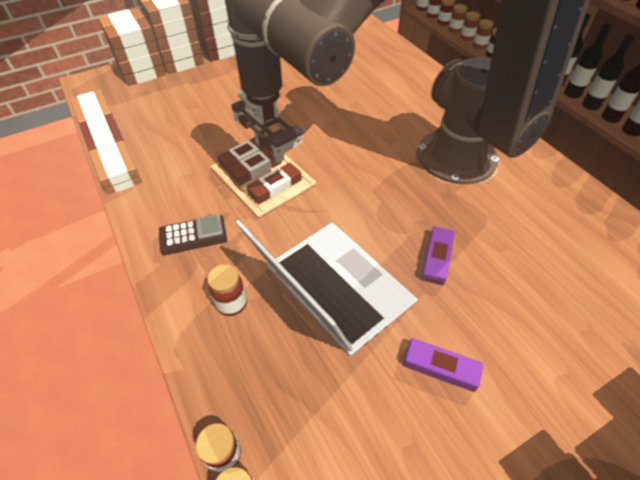

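```bash
python3 snap.py 14 top;python3 -c "
import cv2;a=cv2.imread('pics/top14.png')[180:310,175:345];cv2.imwrite('pics/t14.png',cv2.resize(a,None,fx=4.5,fy=4.5,interpolation=2))
a=cv2.imread('pics/side13.png')[210:360,230:430];cv2.imwrite('pics/s13.png',cv2.resize(a,None,fx=4,fy=4,interpolation=2))"; python3 plan.py .539 .210 .13 10.2 36 -10
```

```text
t 10.6333 pos [ 0.5336 -0.1431  0.1356] rpy [-90.1   0.1   9.3] q [ 0.09  0.24 -0.38  0.   -0.95 -1.5 ] F [-0.3 -0.2 -0.1] w 0.0656
0 [ 6.3  0.5 34.8] [ 0.02 -0.08 -1.01]
1 [ 6.3  0.6 34.7] [ 0.02 -0.08 -1.01]
2 [ 6.3  0.7 34.7] [ 0.02 -0.08 -1.01]
3 [ 6.4  0.9 34.7] [ 0.02 -0.08 -1.01]
4 [ 6.4  1.  34.7] [ 0.02 -0.08 -1.01]
5 [ 6.5  1.1 34.7] [ 0.02 -0.08 -1.01]
6 [ 6.5  1.2 34.7] [ 0.02 -0.08 -1.01]
7 [ 6.5  1.4 34.7] [ 0.02 -0.08 -1.01]
8 [ 6.5  1.5 34.7] [ 0.02 -0.08 -1.01]
9 [ 6.6  1.6 34.7] [ 0.02 -0.08 -1.01]
```

View pics/t14.png

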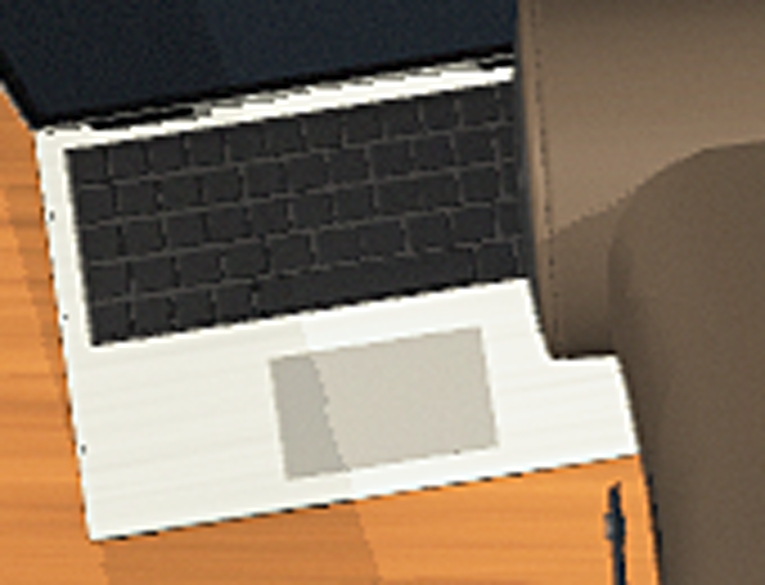

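View pics/s13.png

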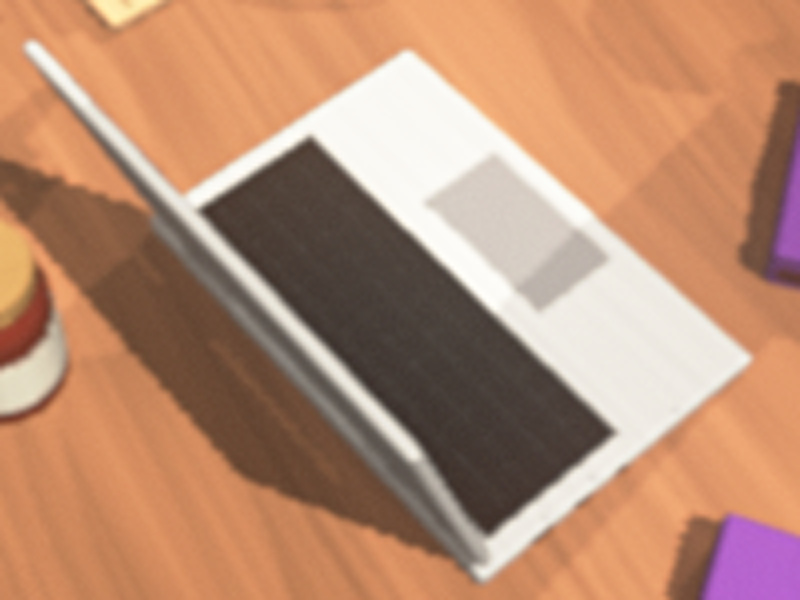

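Run:
```python
from lid import *
t=dict(np.load("pics/top14.npz"))
for p in[(258,292),(478,250),(480,278),(262,314),(369,283)]:
    w=ray(t,175+p[0]/4.5-.4,180+p[1]/4.5-.4,.0195);print(w.round(4),((w-O)@x).round(4),((w-O)@y).round(4))
```

```text
[0.5263 0.2605 0.0195] 0.0009 0.0525
[0.5492 0.1547 0.0195] 0.0047 -0.0557
[0.5355 0.1534 0.0195] -0.009 -0.0546
[0.5157 0.2582 0.0195] -0.0099 0.0521
[0.5319 0.207  0.0195] -0.003 -0.0011
```

Call:
move_arm:
  deltas:
    - {"dp": [6,0,36],"rotation": [0,0,-2]}
    - {"dp": [6,0,36],"rotation": [0,0,-2]}
    - {"dp": [6,0,36],"rotation": [0,0,-2]}
    - {"dp": [6,1,36],"rotation": [0,0,-2]}
    - {"dp": [6,1,36],"rotation": [0,0,-2]}
  jaw: 255

```text
t: 11.05
eef_pos: [0.5359, 0.0398, 0.1369]
ee_rot: [-1.57, -0.181, 0.152]
force: [2.2, -0.8, 0.0]
width: 0.0376
```

```bash
python3 plan.py .541 .210 .10 10.2 36 -20
```

```text
t 11.05 pos [0.5359 0.0398 0.1369] rpy [-90.  -10.4   8.7] q [ 0.48  0.11 -0.6   0.09 -0.69 -1.97] F [ 2.2 -0.8  0. ] w 0.0376
0 [ 4.7  8.4 33.5] [ 0.07 -0.29 -1.93]
1 [ 4.6  8.6 33.5] [ 0.07 -0.29 -1.93]
2 [ 4.5  8.8 33.4] [ 0.07 -0.29 -1.93]
3 [ 4.4  9.  33.4] [ 0.07 -0.29 -1.93]
4 [ 4.2  9.2 33.3] [ 0.07 -0.29 -1.93]
```

Call:
move_arm:
  deltas:
    - {"dp": [5,8,33],"rotation": [0,-0.3,-2]}
    - {"dp": [5,8,33],"rotation": [0,-0.3,-2]}
    - {"dp": [4,8,33],"rotation": [0,-0.3,-2]}
    - {"dp": [4,8,33],"rotation": [0,-0.3,-2]}
    - {"dp": [4,8,33],"rotation": [0,-0.3,-2]}

```text
t: 11.47
eef_pos: [0.5408, 0.205, 0.1097]
ee_rot: [-1.572, -0.357, 0.179]
force: [2.9, -0.7, 1.2]
width: 0.0047
```

```bash
python3 plan.py .541 .210 .06 10.2 36 -20;python3 snap.py 15 side wrist;python3 -c "
import cv2
a=cv2.imread('pics/side15.png')[130:360,230:470];cv2.imwrite('pics/s15.png',cv2.resize(a,None,fx=2.5,fy=2.5,interpolation=2))"
```

```text
t 11.4667 pos [0.5408 0.205  0.1097] rpy [-90.1 -20.5  10.3] q [ 0.76  0.13 -0.88  0.66 -0.32 -2.76] F [ 2.9 -0.7  1.2] w 0.0047
0 [-8.2 23.5  2.5] [0.04 0.03 0.23]
1 [-8.1 23.5  2.5] [0.04 0.03 0.23]
```

View pics/s15.png

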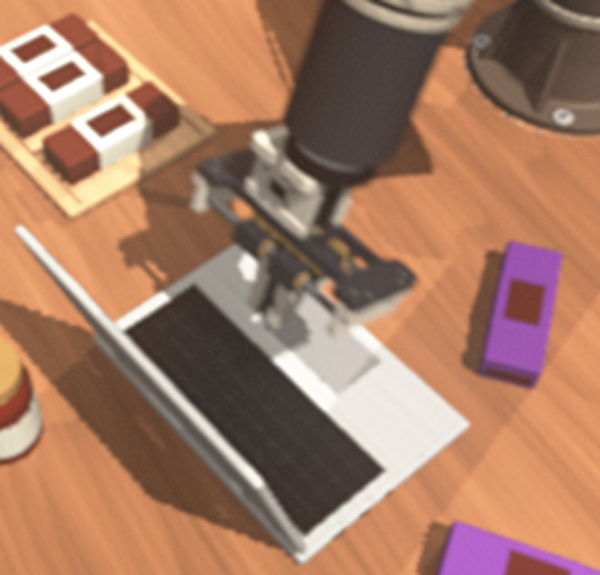

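View pics/wrist15.png

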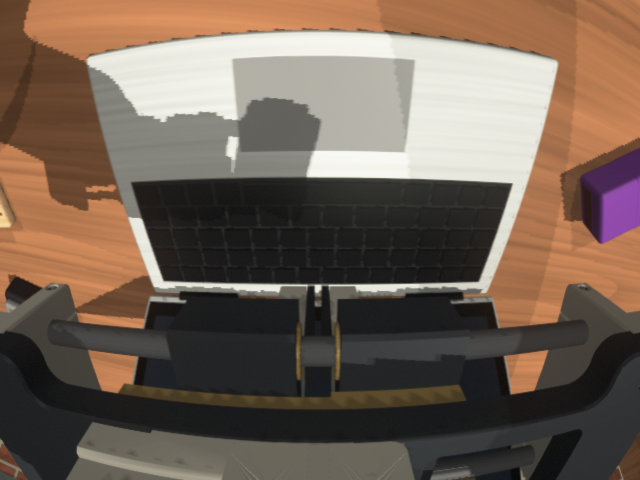

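Call:
move_arm:
  deltas:
    - {"dp": [0,-5,0],"rotation": [0,0,6]}
    - {"dp": [-4,-3,0],"rotation": [0,0,6]}
    - {"dp": [-4,0,0],"rotation": [0,0,6]}
    - {"dp": [-4,0,0],"rotation": [0,0,5]}
    - {"dp": [-3,0,1],"rotation": [0,0,5]}

```text
t: 11.98
eef_pos: [0.5243, 0.1917, 0.1127]
ee_rot: [-1.589, 0.069, 0.178]
force: [0.9, -0.1, -0.3]
width: 0.0004
```

```bash
python3 plan.py .5255 .207 .05 10.2 30 8
```

```text
t 11.9833 pos [0.5243 0.1917 0.1127] rpy [-91.1   4.   10.2] q [ 0.69  0.31 -0.33 -0.02 -1.   -2.07] F [ 0.9 -0.1 -0.3] w 0.0004
0 [ 2.7 20.7  5.3] [ 0.35 -0.02  1.35]
1 [ 3.2 20.6  5.2] [ 0.35 -0.02  1.35]
2 [ 3.7 20.6  5.1] [ 0.35 -0.02  1.35]
```

Call:
move_arm:
  deltas:
    - {"dp": [3,21,8],"rotation": [0.4,0,1.4]}
    - {"dp": [3,21,5],"rotation": [0.4,0,1.4]}
    - {"dp": [3,20,3],"rotation": [0.3,0,1.2]}
    - {"dp": [0,0,0],"rotation": [0,0,0]}

```text
t: 12.32
eef_pos: [0.5273, 0.2109, 0.0485]
ee_rot: [-1.562, 0.148, 0.177]
force: [-1.2, -0.8, 0.5]
width: 0.0004
```

```bash
python3 plan.py .5255 .207 .026 10.2 12 8; python3 snap.py 16 wrist side
```

```text
t 12.3167 pos [0.5273 0.2109 0.0485] rpy [-89.5   8.5  10.1] q [ 0.67  0.44 -0.28 -0.09 -0.97 -2.01] F [-1.2 -0.8  0.5] w 0.0004
0 [ 0.4 11.3 -1.9] [-0.26 -0.03 -0.23]
1 [ 0.4 11.3 -1.8] [-0.26 -0.03 -0.23]
```

View pics/side16.png

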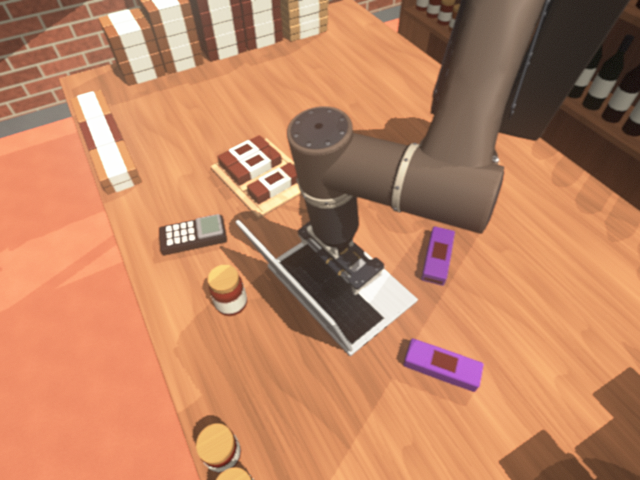

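View pics/wrist16.png

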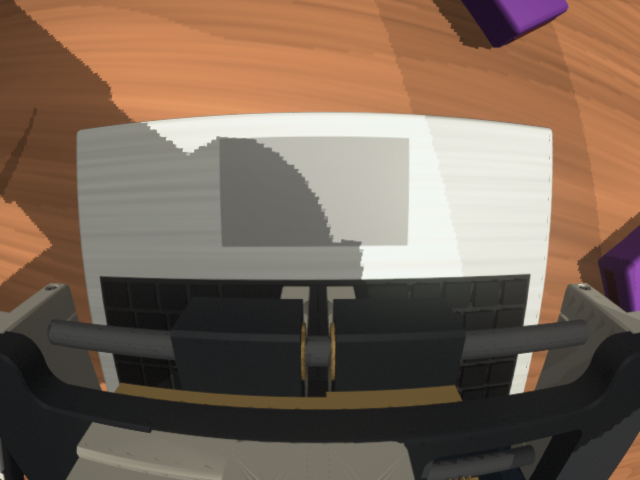

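Run:
```python
from lid import *
f=dict(np.load("pics/wrist16.npz"))
for p in[(120,278,.018),(318,277,.018),(520,275,.018),(80,132,.016),(552,130,.016)]:
    w=wray(f,*p);print(p,w.round(4),((w-O)@x).round(4),((w-O)@y).round(4),"rel tcp",((w-f["eef"])@x).round(4))
```

```text
(120, 278, 0.018) [0.5457 0.0935 0.018 ] -0.0096 -0.1154 rel tcp -0.0028
(318, 277, 0.018) [0.5219 0.2118 0.018 ] -0.012 0.0053 rel tcp -0.0051
(520, 275, 0.018) [0.5016 0.3351 0.018 ] -0.0102 0.1303 rel tcp -0.0033
(80, 132, 0.016) [0.4608 0.0514 0.016 ] -0.1006 -0.1417 rel tcp -0.0937
(552, 130, 0.016) [0.4082 0.3401 0.016 ] -0.1013 0.1517 rel tcp -0.0944
```

Call:
move_arm:
  deltas:
    - {"dp": [0,11,-2],"rotation": [-0.2,0,-0.2]}
    - {"dp": [0,9,-1],"rotation": [-0.2,0,-0.2]}
    - {"dp": [0,0,0],"rotation": [0,0,0]}

```text
t: 12.67
eef_pos: [0.5272, 0.2078, 0.0352]
ee_rot: [-1.567, 0.13, 0.179]
force: [-1.6, -0.5, -0.5]
width: 0.0001
```

```bash
python3 plan.py .5255 .207 .0175 10.2 2 8
```

```text
t 12.6667 pos [0.5272 0.2078 0.0352] rpy [-89.8   7.4  10.3] q [ 0.67  0.45 -0.32 -0.08 -0.92 -2.01] F [-1.6 -0.5 -0.5] w 0.0001
0 [ 0.1  2.  -0.1] [-0.02  0.01  0.06]
1 [ 0.1  2.  -0.1] [-0.02  0.01  0.06]
2 [ 0.1  2.  -0.1] [-0.02  0.01  0.06]
3 [ 0.1  2.  -0.1] [-0.02  0.01  0.06]
4 [ 0.1  2.  -0.1] [-0.02  0.01  0.06]
5 [ 0.1  2.  -0.1] [-0.02  0.01  0.06]
6 [ 0.1  2.  -0.1] [-0.02  0.01  0.06]
7 [ 0.1  2.  -0.1] [-0.02  0.01  0.06]
8 [ 0.1  2.  -0.1] [-0.02  0.01  0.06]
```

Call:
move_arm:
  deltas:
    - {"dp": [0,4,0],"rotation": [0,0,0]}
    - {"dp": [0,3,0],"rotation": [0,0,0]}
    - {"dp": [0,2,0],"rotation": [0,0,0]}

```text
t: 12.92
eef_pos: [0.5265, 0.2083, 0.0291]
ee_rot: [-1.566, 0.125, 0.18]
force: [0.1, -0.2, -0.8]
width: 0.0005
```

Call:
move_arm:
  deltas:
    - {"dp": [0,1.5,0],"rotation": [0,0,0]}
    - {"dp": [0,1.5,0],"rotation": [0,0,0]}

```text
t: 13.08
eef_pos: [0.5264, 0.2086, 0.0267]
ee_rot: [-1.565, 0.124, 0.181]
force: [-0.6, -0.3, -0.3]
width: 0.0004
```

Call:
move_arm:
  deltas:
    - {"dp": [0,2,0],"rotation": [0,0,0]}
    - {"dp": [0,2,0],"rotation": [0,0,0]}

```text
t: 13.25
eef_pos: [0.5262, 0.2088, 0.0229]
ee_rot: [-1.565, 0.123, 0.181]
force: [-0.6, -0.3, 0.0]
width: 0.0004
```

Call:
move_arm:
  deltas:
    - {"dp": [0,1.5,0],"rotation": [0,0,0]}

```text
t: 13.33
eef_pos: [0.5259, 0.2087, 0.0212]
ee_rot: [-1.565, 0.123, 0.181]
force: [0.0, -0.0, 0.4]
width: 0.0003
```

Call:
move_arm:
  deltas:
    - {"dp": [0,1.5,0],"rotation": [0,0,0]}

```text
t: 13.42
eef_pos: [0.526, 0.2087, 0.0196]
ee_rot: [-1.565, 0.123, 0.181]
force: [0.4, -0.6, 1.7]
width: 0.0006
```

Call:
move_arm:
  deltas:
    - {"dp": [0,1.5,0],"rotation": [0,0,0]}

```text
t: 13.5
eef_pos: [0.526, 0.2087, 0.0181]
ee_rot: [-1.565, 0.123, 0.181]
force: [0.7, -1.2, 2.8]
width: 0.0006
```

Call:
move_arm:
  deltas:
    - {"dp": [0,1.5,0],"rotation": [0,0,0]}

```text
t: 13.58
eef_pos: [0.5261, 0.2087, 0.0171]
ee_rot: [-1.565, 0.122, 0.182]
force: [-4.9, -1.7, 20.9]
width: 0.0006
```

Call:
move_arm:
  deltas:
    - {"dp": [0,-10,0],"rotation": [0,0,0]}
    - {"dp": [-5,-25,0],"rotation": [0,0,0]}
    - {"dp": [-8,-35,0],"rotation": [0,0,-2]}
    - {"dp": [-10,-35,0],"rotation": [0,0,-2]}
    - {"dp": [-15,-35,0],"rotation": [0,0,-2]}

```text
t: 14.0
eef_pos: [0.5011, 0.2017, 0.1561]
ee_rot: [-1.572, 0.03, 0.178]
force: [0.3, 1.2, 1.3]
width: 0.0003
```

```bash
python3 plan.py .44 .05 .30 10.2 36
```

```text
t 14.0 pos [0.5011 0.2017 0.1561] rpy [-90.1   1.7  10.2] q [ 0.73  0.21 -0.35 -0.02 -1.03 -2.12] F [0.3 1.2 1.3] w 0.0003
0 [-13.  -20.1 -19.8] [ 0.01 -0.   -0.24]
1 [-12.9 -20.2 -19.8] [ 0.01 -0.   -0.24]
2 [-12.9 -20.3 -19.8] [ 0.01 -0.   -0.24]
3 [-12.8 -20.3 -19.8] [ 0.01 -0.   -0.24]
4 [-12.7 -20.4 -19.8] [ 0.01 -0.   -0.24]
5 [-12.6 -20.4 -19.8] [ 0.01 -0.   -0.24]
6 [-12.5 -20.5 -19.8] [ 0.01 -0.   -0.24]
```

Call:
move_arm:
  deltas:
    - {"dp": [-13,-20,-20],"rotation": [0,0,0]}
    - {"dp": [-13,-20,-20],"rotation": [0,0,0]}
    - {"dp": [-13,-20,-20],"rotation": [0,0,0]}
    - {"dp": [-13,-20,-20],"rotation": [0,0,0]}
    - {"dp": [0,0,0],"rotation": [0,0,0]}

```text
t: 14.42
eef_pos: [0.464, 0.112, 0.2516]
ee_rot: [-1.567, 0.014, 0.183]
force: [-0.7, -0.1, -0.0]
width: 0.0004
```

```bash
python3 snap.py 17 top side;python3 -c "
import cv2;a=cv2.imread('pics/side17.png')[110:370,150:430];cv2.imwrite('pics/s17.png',cv2.resize(a,None,fx=2.2,fy=2.2,interpolation=2))"
```

```text
(no output)
```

View pics/top17.png

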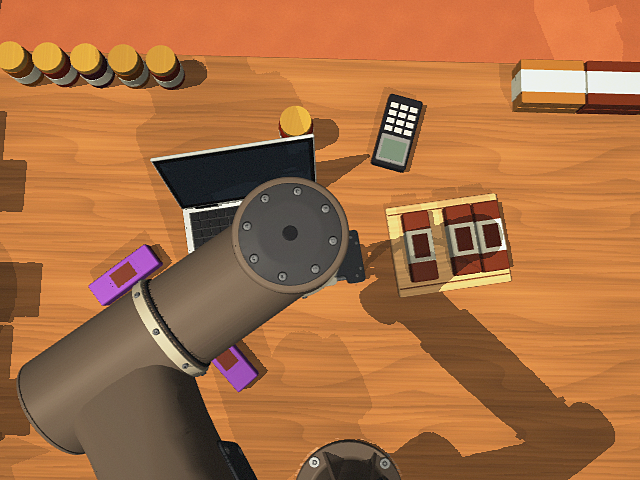

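View pics/s17.png

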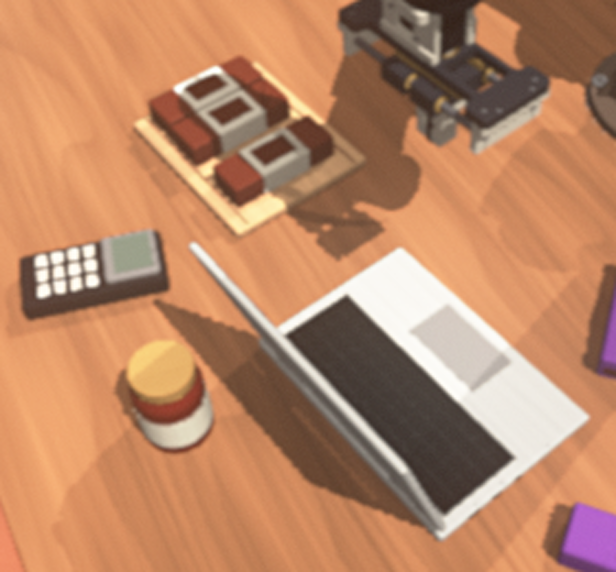

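Run:
```python
from lid import *
t=dict(np.load("pics/top17.npz"));im=t["pixels"]
cv2.imwrite("pics/t17.png",cv2.resize(im[180:305,375:525,::-1],None,fx=4.3,fy=4.3,interpolation=2))
cv2.imwrite("pics/t17b.png",cv2.resize(im[125:220,145:335,::-1],None,fx=4,fy=4,interpolation=2))
```

```text
(no output)
```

View pics/t17.png

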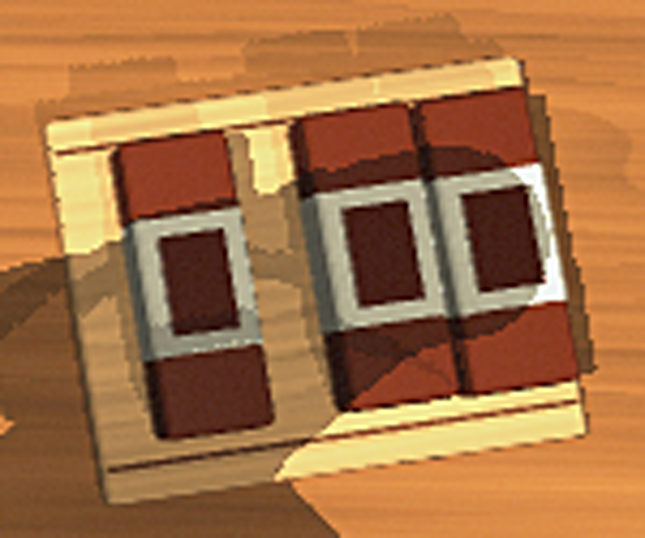

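View pics/t17b.png

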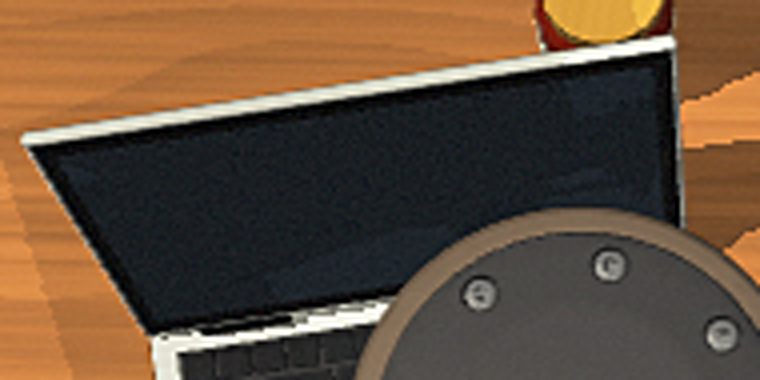

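```bash
python3 -c "
from station import arm
s=arm.get_state();print(s['t'],s['force']);print(arm.job_done())"
```

```text
14.5167 [ 0.14506882  0.81715133 -0.15079918]
the job is handed in; nothing more can be done
None
```

I did the job in the order asked and handed it in at 14.5 s; `job_done` gives no verdict, so these are my own checks:

- **Screen:** I pushed it up with the shut fingers. It measured about 105° just after the push, with readings from 104.3° to 106.5° depending on view and method. The last pictures show its edge in the same place.
- **Block:** I gripped it at 55 mm wide, lowered it until it touched the board and let go. It lies flat on the free part, in line with the other two blocks to within about 2 mm and 1°, with about 30 mm or more of room to the next block.
- **Touchdown force:** The block met the board with about 15–20 N, firmer than I aimed for, but it was set down and not dropped.
- **Space bar:** It gave a springy 1.7 to 2.8 N and then a hard stop at about 21 N, so it went fully down. I then pulled the arm clear. I did not check its spring-back separately.
- **Failed or disagreed:** My first approach to the space bar, tilted 20°, brought a wrist joint close to its limit. I stopped above the keyboard and used a smaller tilt the other way. The first plane fit of the screen gave a wrong angle, so I used its edges instead. Camera views differed by 2 to 4 mm on the laptop and the board.
- **Everything else:** The card reader, jar, purple blocks and other two blocks show no change in the last pictures, though the arm partly hid one purple block. The robot was touching nothing at hand-in.

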